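Load the frame press and work its lever

ROBOT

A 7-joint arm with a two-finger parallel gripper is mounted at the origin on the work surface. World frame = base frame: x ahead of the robot, y to its left, z up, the work surface at z = 0. Lengths are in m, angles in rad, forces in N, time in s.
With the tool pointing down it reaches from about 0.4 to 0.85 m from the base axis. Payload 10.4 kg.
Tool frame: the origin (TCP) lies midway between the tips of the shut fingers; the grasp point (between the pads) lies 19 mm behind it; y points along the fingers, x is the direction in which the jaws open and shut, and the axes are right-handed (so a half turn about y gives the same grasp; the last joint's range is limited). The gripper opens to 87 mm and grips with 3 to 60 N. Pads are 19 mm wide; open, the fingers measure 117 mm over their backs; the gripper's body (75 mm by 190 mm) begins 51 mm behind the grasp point.
Start: joints at [-1.344, 0.332, -0.065, 1.46, 0.022, 1.35, -0.088], TCP at [0.154, 0.606, 0.223] pointing down, gripper open.
Joint ranges: [-2.6, 2.6], [-0.5, 2.12], [-1.47, 1.34], [0.16, 2.42], [-1.27, 4.41], [0.06, 2.06], [-2.6, 2.6]. Speed limits (rad/s): [2.22, 2.22, 2.79, 2.79, 3.14, 3.14, 3.14].

INTERFACE

Orientations are given as a unit quaternion [x, y, z, w].
In Python, from bench import * gives the robot as it stands.
- The arm moves only by the tool jog_arm, never from a script. Its argument "commands" is a list of rows, each an object with "translation": the shift along the world's x, y, z in mm, a list of three; "twist": the turn about the world's z in rad. A call has 1 to 20 rows; each row shifts and turns the commanded pose from where the row before left it; what a row does not reach is not made up. A row lasts 1/10 s, in which the tool goes at most 50 mm and 8.59 degrees, less where a joint would pass 70% of its speed; a pose out of reach is approached as far as the arm can. A call is refused whole if a number of a shift passes 50 or a number of a turn 0.15, either way. A call with a gripper value outside its range is refused whole. "grip" is the closure, from 0 (fully open) to 1 (shut), set as the call begins (left out, the last holds). The fingers move at their own pace and stop on an object; "grip_force" is the grip in N (left out, the last holds). Time passes only in rows, so rows that do not move let the fingers close. It gives the time, the measured TCP pose, the force and the opening at its end, in the units of the state.
- read_state(): the state, without advancing time (a new reading comes with each control period).
- camera(name): name is "scene" or "side" or "wrist"; returns a dict with "img" (400x640x3 uint8, red, green, blue), "fx", "fy", "cx", "cy" (pixels), "cam_to_world" (4x4, takes a point from camera to world coordinates). Camera axes: x right, y down, z forward; pixel columns grow to the right and rows downward; lengths in m; the calibration is good to about 2 mm. A picture is of the moment at which its call begins. There is no depth.
- close_job(): hands the job in, once; it reports no verdict.
The state is a dict: "time": time; "joint_positions": joint angles; "joint_vel": joint speeds; "joint_torque": joint torques, N m; "ee_pos": TCP position; "eef_rot": TCP orientation; "ft_force": force on the tool from outside, world axes, zero at the start; "torque": the same for the moment, N m; "width": finger opening in m.
Only numpy, scipy, OpenCV 4.12 (cv2) and the standard library are available. Lean on these libraries where they do the work, as an engineer would, in place of code of your own. Each camera call takes 0.05 s, during which the arm holds its last target.

TASK

A small varnish jar is standing in the in-feed of the frame press: move it out of the way and stand it upright on the cork mat, setting it down rather than dropping it. Then slide the shorter of the two loose wooden bars lengthwise into the press channel, under the head, until it lies flat and fully home against the end stop; only then push the lever right down to its stop and let it spring back up. Leave the bar in the press and do not disturb the other bar, the mug, the paint pot or the brush tray.

Things in the scene. Friction and masses are not known exactly. Their poses are not given: they have to be found in the camera images.
- press: Grey fixed C-frame bench press, z up, origin on the table. Flat bed 30 mm above the table, x -70 to +90, y -90 to +150 mm. A channel runs along y on the bed, centred on x = -20 mm. Column at x +18 to +86, y -35 to +35 mm, 120 mm high; lever yoke on top to 153 mm. The short bar is home with its origin at x -20, y +25, z +30 mm in this frame, its length along y
- channel_mouth (a point): on the bed, centre of the channel's open end (in-feed), at x -20, y +70, z 30 mm of the press. The channel is 51 mm wide between two steel rails 14 mm high; the rails are straight from the stop to 25 mm inside this point, then flare outward. The bar enters here and moves towards the press's -y
- channel_stop (a point): on the bed, centre of the end stop's face, which closes the channel at x -20, y -70 mm of the press; the stop is an 18 mm high steel block. The bar's leading end must come against it
- head_underside (a point): underside of the press head over the channel's centre line, 56 mm above the table (26 mm above the bed), at x -20, y 0 of the press. The head overhangs the channel for y -28 to +28 mm; its top is 110 mm above the table
- lever (a joint): angle of the press lever, rad: 0 = up at rest (arm leaning 45 degrees up towards the press's -x), 0.75 = fully down at its stop (arm about level). A spring returns it; about 4 N at the handle to start, 10 N at the stop
- lever_handle (a point): centre of the lever's black cross handle: a round bar 20 mm thick and 72 mm long over all, along the press's y. It moves on an arc of radius 160 mm about the pivot, which lies at x +20, y 0, z 132 mm in the press's frame; it is up at x -93, z 245 and fully down at about x -140, z 138 mm there
- short_bar: the shorter loose pale wooden bar, 190 x 44 x 20 mm, about 0.1 kg, lying flat; origin at the centre of its underside, x along its length, z up
- long_bar: the longer pale wooden bar, 240 x 44 x 20 mm, loose, lying flat; origin at the centre of its underside, x along its length. Leave it alone
- jar: amber glass jar with a brass-coloured cap, 44 mm diameter, 65 mm high, about 0.16 kg; origin at the centre of its underside, z up. It starts standing on the press bed in the in-feed
- mat: square cork mat, 130 x 130 mm, 4 mm thick, fixed to the table; origin at the centre of its underside
- mug: small white mug, 72 mm diameter, 72 mm high, handle towards its +y; origin at the centre of its underside. Leave it alone
- pot: small paint pot, 32 mm diameter, 45 mm high; origin at the centre of its underside. Leave it alone
- brush_tray: clear open tray of brushes, 130 (x) x 200 (y) x 25 mm; origin at the centre of its underside. Leave it alone
Not all that is in view belongs to the job. What is shaped like the short_bar but turquoise is not meant. There is more than one size of the jar; the one meant has the size given above.

How it is judged:
By the outcome, as a careful person would: the job done as asked, in the order asked, and still so for the second after the job is handed in, with the robot touching nothing.
It also fails if it takes over 72 s, if anything falls off the work surface, if the arm or the gripper's body presses on something with over 40 N, if the wrist force passes 120 N, or if a joint passes its speed limit or range.

## Working session

There is one attempt and no reset: what is moved stays moved. The work goes in short steps, Python scripts to look and compute and a tool call to move; the robot and the scene stay as the last step left them, time stands still between calls to the robot, and variables do not carry over. Pictures are saved under pics/ and viewed, and the job is handed in when it is done.

Besides the shell and the picture viewer there is one more tool, called as name(argument=value, ...) on one line, values as JSON. jog_arm: Moves the arm, as the interface text tells. Its arguments: {"type":"object","properties":{"commands":{"type":"array"},"grip":{"type":"number"},"grip_force":{"type":"number"}},"required":["commands"]}

```bash
mkdir -p pics; ls; cat > h.py <<'E'
from bench import *
import numpy as np, cv2
def snap(name,fn,crop=None,scale=1):
    c=camera(name); im=c["img"][:,:,::-1].copy()
    np.savez("pics/"+fn+".npz",img=c["img"],K=[c["fx"],c["fy"],c["cx"],c["cy"]],T=c["cam_to_world"])
    cv2.imwrite("pics/"+fn+".png",im); return c
def crop(fn,x0,y0,x1,y1,s,out):
    im=cv2.imread("pics/"+fn+".png")[y0:y1,x0:x1]
    cv2.imwrite("pics/"+out+".png",cv2.resize(im,None,fx=s,fy=s,interpolation=cv2.INTER_CUBIC))
def pix2w(fn,u,v,z):
    d=np.load("pics/"+fn+".npz"); fx,fy,cx,cy=d["K"];T=d["T"]
    r=T[:3,:3]@np.array([(u-cx)/fx,(v-cy)/fy,1]); o=T[:3,3]
    return o+r*(z-o[2])/r[2]
def w2pix(fn,p):
    d=np.load("pics/"+fn+".npz"); fx,fy,cx,cy=d["K"];T=d["T"]
    q=T[:3,:3].T@(np.array(p)-T[:3,3]); return np.array([fx*q[0]/q[2]+cx,fy*q[1]/q[2]+cy])
E
python3 - <<'E'
from h import *
s=read_state(); print(s)
snap("scene","sc0");snap("side","si0");snap("wrist","wr0")
for f in ("sc0","si0","wr0"):
    d=np.load(f"pics/{f}.npz");print(f,d["K"],d["T"].round(3).tolist())
E
```

```text
pics
{'time': 0.0, 'joint_positions': array([-1.34358733,  0.33285025, -0.06467935,  1.46095535,  0.02159611,
        1.34987158, -0.0885437 ]), 'joint_vel': array([-1.54072906e-03, -1.13716262e-05, -1.06688735e-04,  8.45354660e-04,
        1.39923122e-03,  8.23157846e-04,  1.57186198e-04]), 'joint_torque': array([-5.15639431e-05, -6.23236156e+01,  2.46376003e-02, -3.89907253e+01,
       -6.13292260e-02,  3.94827803e-02,  1.43154693e-04]), 'ee_pos': array([0.15443306, 0.60522374, 0.22176068]), 'eef_rot': array([ 0.55872376,  0.43342993, -0.43417556, -0.55808408]), 'ft_force': array([-0.08677258,  0.31848634,  0.28601045]), 'torque': array([-0.0016201 ,  0.01939786,  0.02279787]), 'width': 0.08687131040661213}
sc0 [408.04492565 408.04492565 314.42737796 194.75893629] [[-0.634, 0.593, -0.496, 1.026], [0.773, 0.478, -0.417, 0.431], [-0.01, -0.648, -0.762, 0.988], [0.0, 0.0, 0.0, 1.0]]
si0 [371.7367521  371.7367521  313.10833463 200.80945279] [[0.762, -0.474, 0.441, 0.011], [-0.647, -0.538, 0.541, -0.608], [-0.019, -0.697, -0.716, 0.947], [0.0, 0.0, 0.0, 1.0]]
wr0 [360.45303836 360.45303836 323.35018662 201.70090462] [[0.246, 0.927, 0.284, 0.076], [0.969, -0.235, -0.074, 0.626], [-0.002, 0.294, -0.956, 0.384], [0.0, 0.0, 0.0, 1.0]]
```

View pics/sc0.png

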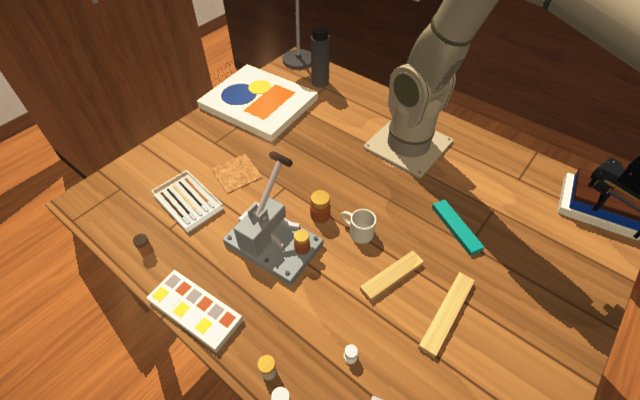

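View pics/si0.png

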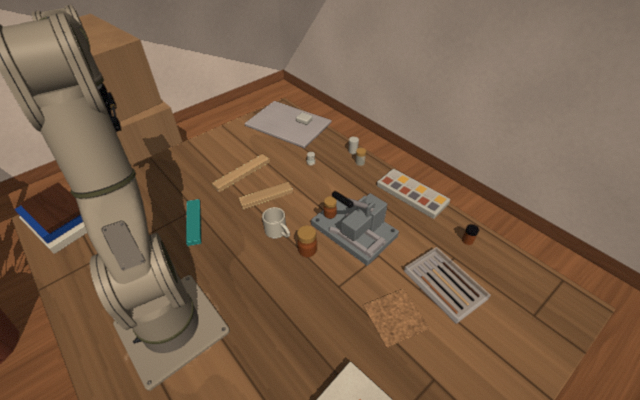

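View pics/wr0.png

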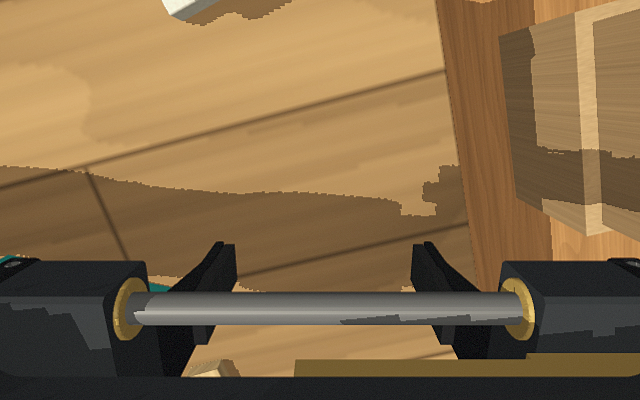

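```bash
python3 - <<'E'
from h import *
crop("sc0",210,140,350,290,5,"c1")
crop("sc0",340,190,500,370,4,"c2")
crop("si0",290,170,430,270,5,"c3")
crop("si0",200,140,350,270,5,"c4")
crop("sc0",140,140,270,240,6,"c5")
crop("si0",340,220,510,370,4,"c6")
E
```

```text
(no output)
```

View pics/c1.png

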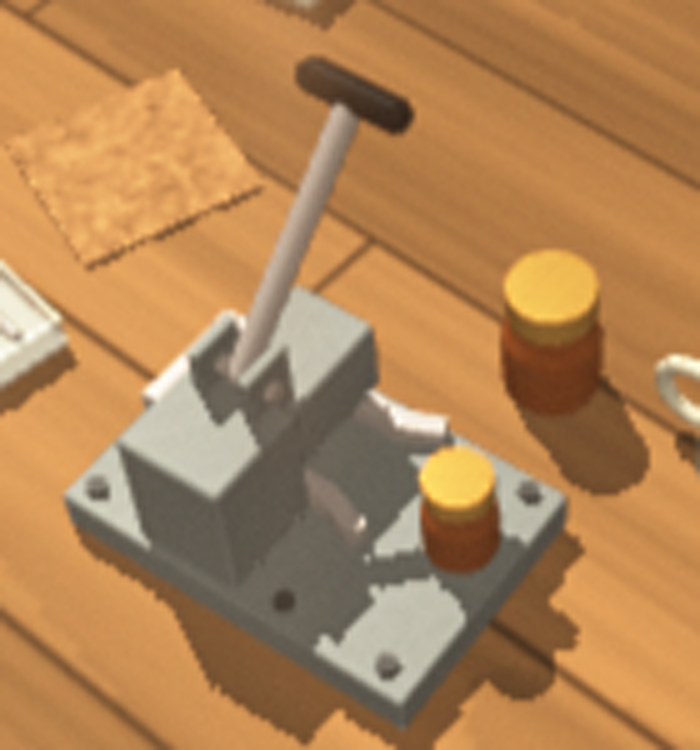

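View pics/c2.png

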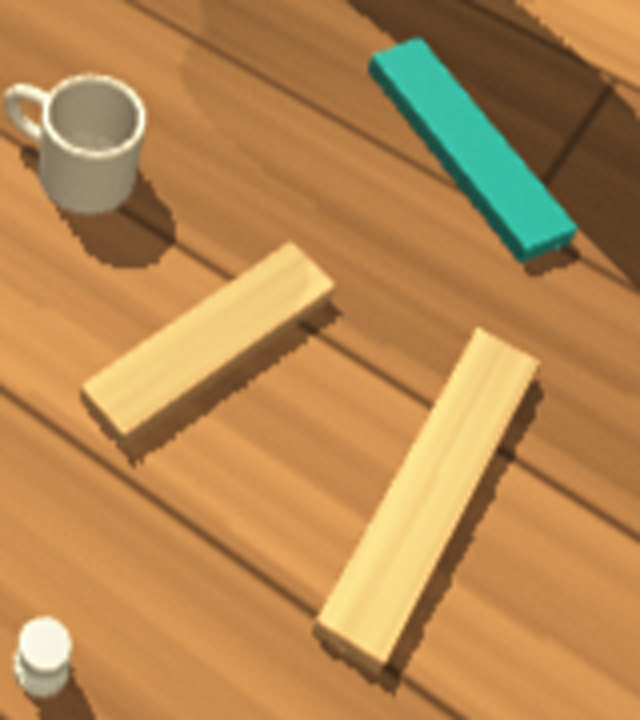

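View pics/c3.png

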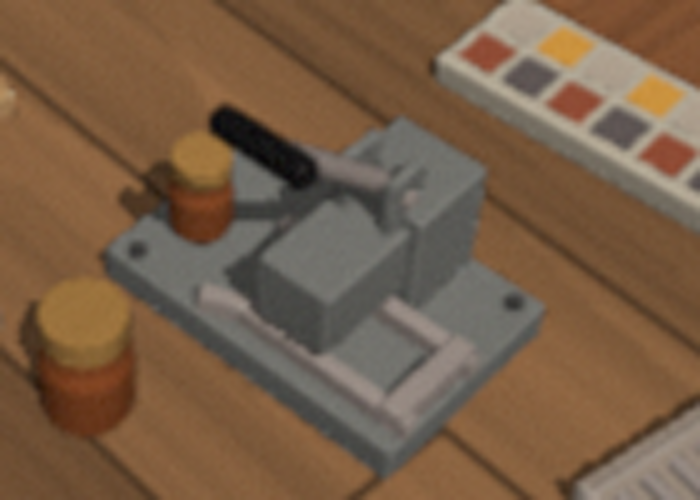

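View pics/c4.png

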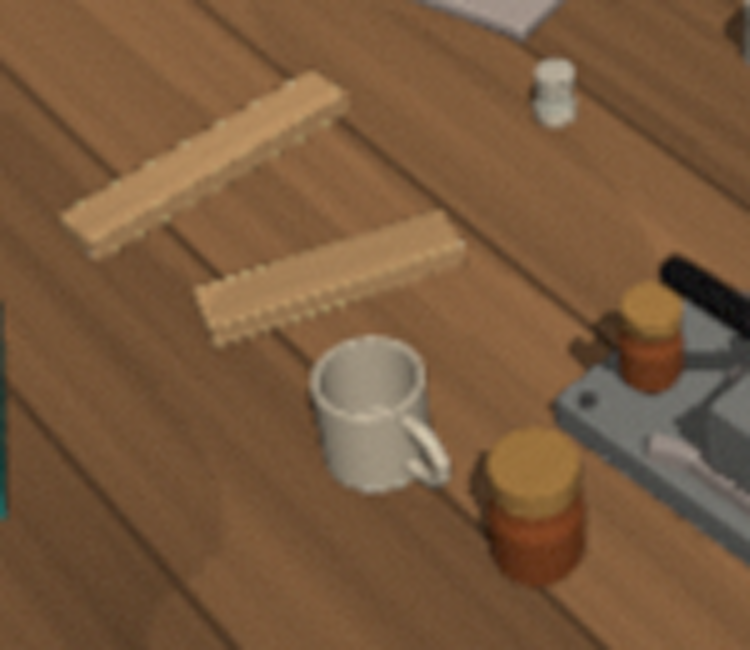

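View pics/c5.png

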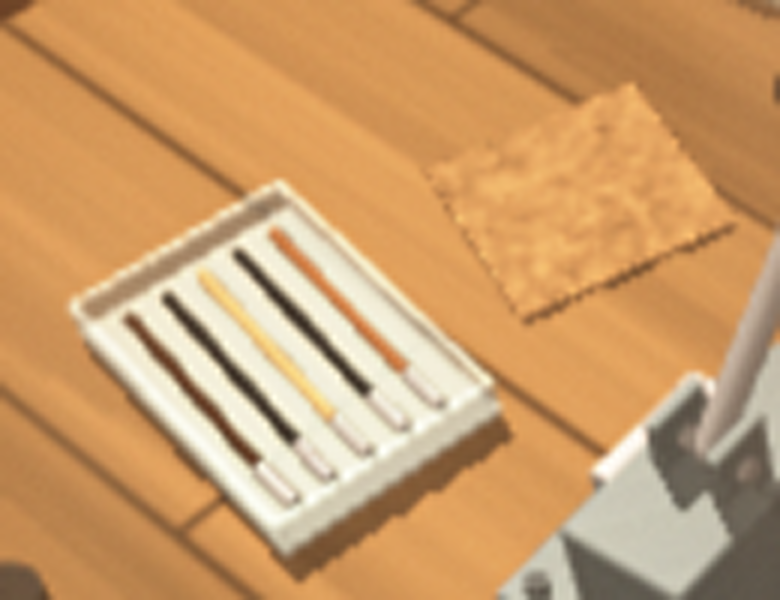

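View pics/c6.png

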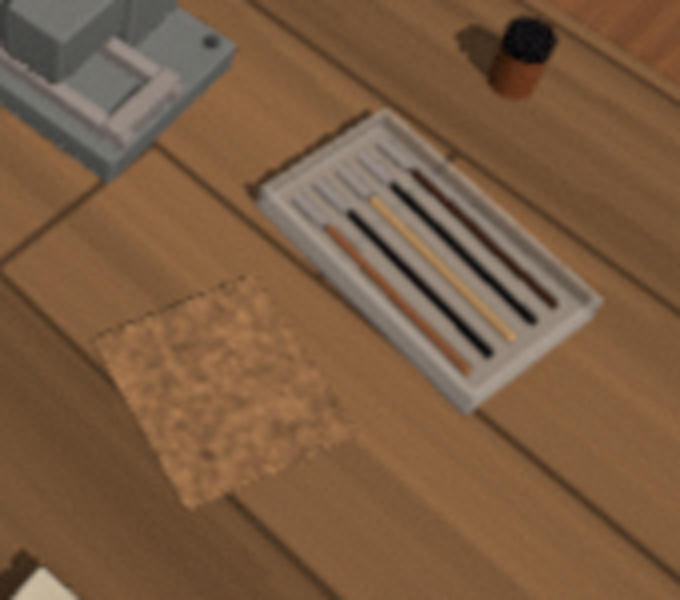

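```bash
cat > m1.py <<'E'
from h import *
from scipy.optimize import least_squares
def P(o,s,x,y): return np.array([o[0]+(x+.5)/s-.5,o[1]+(y+.5)/s-.5])
def c1(x,y):return P((210,140),5,x,y)
def c2(x,y):return P((340,190),4,x,y)
def c3(x,y):return P((290,170),5,x,y)
def c4(x,y):return P((200,140),5,x,y)
def c5(x,y):return P((140,140),6,x,y)
def c6(x,y):return P((340,220),4,x,y)
def fit(obs,g):
    def f(p):
        c,s=np.cos(p[2]),np.sin(p[2]); r=[]
        for fn,uv,q in obs:
            q=np.array(q)/1000.; w=[p[0]+c*q[0]-s*q[1],p[1]+s*q[0]+c*q[1],q[2]]
            r+=list(w2pix(fn,w)-uv)
        return np.array(r)
    s=least_squares(f,g); return s.x,s.fun.reshape(-1,2).round(1).tolist()
g=lambda *uv,z:pix2w(uv[0],*uv[1],z)
A=pix2w("sc0",*c1(68,497),.03);B=pix2w("sc0",*c1(403,708),.03)
yaw=np.arctan2(*(B-A)[:2][::-1])-np.pi/2
print("len",np.linalg.norm(B-A))
pr,r=fit([("sc0",c1(68,497),(90,-90,30)),("sc0",c1(403,708),(90,150,30)),("sc0",c1(567,500),(-70,150,30)),
 ("si0",c3(105,257),(-70,150,30)),("si0",c3(388,455),(-70,-90,30)),("si0",c3(545,305),(90,-90,30)),
 ("sc0",c1(354,95),(-93,0,245)),("si0",c3(262,147),(-93,0,245))],[*A[:2],yaw])
print("press",pr,r)
for z in (.02,):
  q=[pix2w("sc0",*c2(*p),z)[:2] for p in [(290,242),(335,285),(125,435),(83,388)]]
  print([np.linalg.norm(q[i]-q[(i+1)%4]).round(4) for i in range(4)])
  m=np.mean(q,0); d=q[0]-q[3]; print(m,np.arctan2(d[1],d[0]))
  sb,r=fit([("sc0",c2(290,242),(95,22,20)),("sc0",c2(335,285),(95,-22,20)),("sc0",c2(125,435),(-95,-22,20)),("sc0",c2(83,388),(-95,22,20))],[*m,np.arctan2(d[1],d[0])])
  print("short sc",sb,r)
qs=[pix2w("si0",*c4(*p),.02)[:2] for p in [(197,290),(443,210),(465,245),(215,332)]]
d=qs[1]-qs[0]
print("short side",np.mean(qs,0),np.arctan2(d[1],d[0]),[np.linalg.norm(qs[i]-qs[(i+1)%4]).round(4) for i in range(4)])
q=[pix2w("sc0",*c2(*p),.02)[:2] for p in [(478,328),(539,362),(382,665),(317,625)]]
print("long",np.mean(q,0),[np.linalg.norm(q[i]-q[(i+1)%4]).round(4) for i in range(4)],np.round(q,3).tolist())
q=[pix2w("sc0",*c5(*p),.004)[:2] for p in [(632,83),(735,227),(525,320),(427,172)]]
print("mat sc",np.mean(q,0),[np.linalg.norm(q[i]-q[(i+1)%4]).round(4) for i in range(4)],np.round(q,3).tolist())
q=[pix2w("si0",*c6(*p),.004)[:2] for p in [(248,278),(350,432),(190,507),(97,337)]]
print("mat si",np.mean(q,0),[np.linalg.norm(q[i]-q[(i+1)%4]).round(4) for i in range(4)])
j1=pix2w("sc0",*c1(457,478),.095);j2=pix2w("si0",*c3(201,158),.095);print("jar",j1,j2)
c,s=np.cos(pr[2]),np.sin(pr[2]);dd=(j1+j2)[:2]/2-pr[:2];print("jar in press",c*dd[0]+s*dd[1],-s*dd[0]+c*dd[1])
print("bigjar",pix2w("sc0",*c1(551,290),.09),pix2w("si0",*c3(85,318),.09))
print("mug",pix2w("sc0",*c2(95,115),.072),pix2w("si0",*c4(368,375),.072))
W=lambda x,y:(pr[0]+c*x/1e3-s*y/1e3,pr[1]+s*x/1e3+c*y/1e3)
for n,p in dict(mouth=(-20,70),stop=(-20,-70),home=(-20,25),hup=(-93,0),hdn=(-140,0),tail=(-20,120)).items(): print(n,np.round(W(*p),4))
q=[pix2w("sc0",*c5(*p),.025)[:2] for p in [(283,183),(493,388),(285,550),(73,305)]];print("tray",np.round(q,3).tolist())
E
python3 m1.py
```

```text
len 0.23640984213292424
press [ 0.59627385 -0.11360511  0.09823107] [[-2.0, -0.2], [-0.3, -0.4], [0.1, -1.3], [-1.5, -2.0], [-0.4, -0.1], [-0.4, -0.5], [-0.6, 0.0], [-0.6, 0.0]]
[np.float64(0.0429), np.float64(0.1882), np.float64(0.0412), np.float64(0.1884)]
[0.4782597  0.23885144] 2.8886388719500036
short sc [0.47810902 0.23880185 2.88511353] [[0.1, -0.4], [0.3, -0.1], [0.1, 0.6], [-0.5, -0.3]]
short side [0.48036895 0.2307649 ] -0.2662596477078509 [np.float64(0.1877), np.float64(0.0413), np.float64(0.1888), np.float64(0.045)]
long [0.48141055 0.40358849] [np.float64(0.0427), np.float64(0.2407), np.float64(0.0411), np.float64(0.2423)] [[0.362, 0.374], [0.36, 0.417], [0.6, 0.432], [0.604, 0.391]]
mat sc [ 0.47370772 -0.37099766] [np.float64(0.1335), np.float64(0.1251), np.float64(0.1305), np.float64(0.1284)] [[0.391, -0.414], [0.436, -0.288], [0.554, -0.329], [0.514, -0.453]]
mat si [ 0.47650475 -0.37424925] [np.float64(0.1254), np.float64(0.1225), np.float64(0.129), np.float64(0.1209)]
jar [0.57596453 0.00440901 0.095     ] [ 0.5745208  -0.00179963  0.095     ]
jar in press -0.00966023159035379 0.11641844125534957
bigjar [ 0.44015119 -0.04100542  0.09      ] [ 0.43746157 -0.05099451  0.09      ]
mug [0.41094764 0.09238315 0.072     ] [0.41495429 0.08930613 0.072     ]
mouth [ 0.5695 -0.0459]
stop [ 0.5832 -0.1852]
home [ 0.5739 -0.0907]
hup [ 0.5037 -0.1227]
hdn [ 0.4569 -0.1273]
tail [0.5646 0.0039]
tray [[0.58, -0.489], [0.606, -0.291], [0.737, -0.294], [0.706, -0.505]]
```

```bash
cat >> h.py <<'E'
from scipy.spatial.transform import Rotation as R
def tool():
    s=read_state(); M=R.from_quat(s["eef_rot"]).as_matrix()
    print("t",round(s["time"],2),"tcp",(s["ee_pos"]*1000).round(1),"jaw",M[:,0].round(3),"app",M[:,1].round(3),"z",M[:,2].round(3),"jawang",round(float(np.arctan2(M[1,0],M[0,0])),4),"F",s["ft_force"].round(1),"w",round(s["width"]*1000,1),"q",s["joint_positions"].round(2))
    return s
E
python3 -c "
from h import *
tool()"
```

```text
t 0.15 tcp [154.4 605.3 222. ] jaw [ 0.247  0.969 -0.001] app [-0.    -0.001 -1.   ] z [-0.969  0.247 -0.   ] jawang 1.321 F [-0.2  0.1 -0.1] w 87.3 q [-1.34  0.33 -0.06  1.46  0.02  1.35 -0.09]
```

jog_arm(commands=[{"translation":[27,-36,5],"twist":-0.12},{"translation":[27,-36,5],"twist":-0.12},{"translation":[27,-36,5],"twist":-0.12},{"translation":[27,-36,5],"twist":-0.12},{"translation":[27,-36,5],"twist":-0.12},{"translation":[27,-36,5],"twist":-0.12},{"translation":[27,-36,5],"twist":-0.12},{"translation":[27,-36,5],"twist":-0.12},{"translation":[0,0,0],"twist":0},{"translation":[0,0,0],"twist":0}])

```text
time: 1.15
ee_pos: [0.3709, 0.3171, 0.2627]
eef_rot: [-0.696, -0.126, 0.126, 0.696]
ft_force: [-0.1, 1.1, -0.6]
width: 0.0868
```

```bash
python3 -c "
from h import *
tool();snap('wrist','wr1')"
```

```text
t 1.15 tcp [370.9 317.1 262.7] jaw [0.936 0.352 0.   ] app [-0.     0.001 -1.   ] z [-0.352  0.936  0.001] jawang 0.3596 F [-0.1  1.1 -0.6] w 86.8 q [-1.03 -0.    0.23  1.76 -0.    1.38 -0.44]
```

View pics/wr1.png

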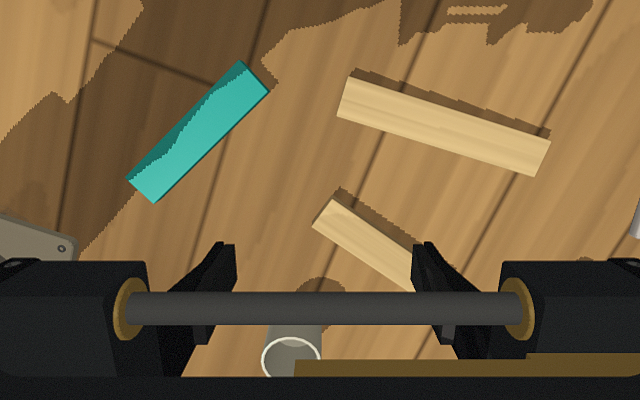

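```bash
python3 -c "
from h import *
crop('wr1',300,60,560,300,3,'w1')
for p in [(351,76),(550,140),(535,177),(337,116),(336,197),(312,227)]: print(p,pix2w('wr1',*p,.02).round(4))
print('mug',pix2w('wr1',291,358,.072))
for p in [(0.4749,.2388),(.4804,.2308)]:print(w2pix('wr1',[*p,.02]))
"
```

```text
(351, 76) [0.3645 0.4176 0.02  ]
(550, 140) [0.5978 0.4334 0.02  ]
(535, 177) [0.6039 0.3904 0.02  ]
(337, 116) [0.3656 0.3737 0.02  ]
(336, 197) [0.3982 0.2871 0.02  ]
(312, 227) [0.3848 0.242  0.02  ]
mug [0.41314266 0.09710935 0.072     ]
[379.8913992 253.4359783]
[381.41651683 260.39588437]
```

View pics/w1.png

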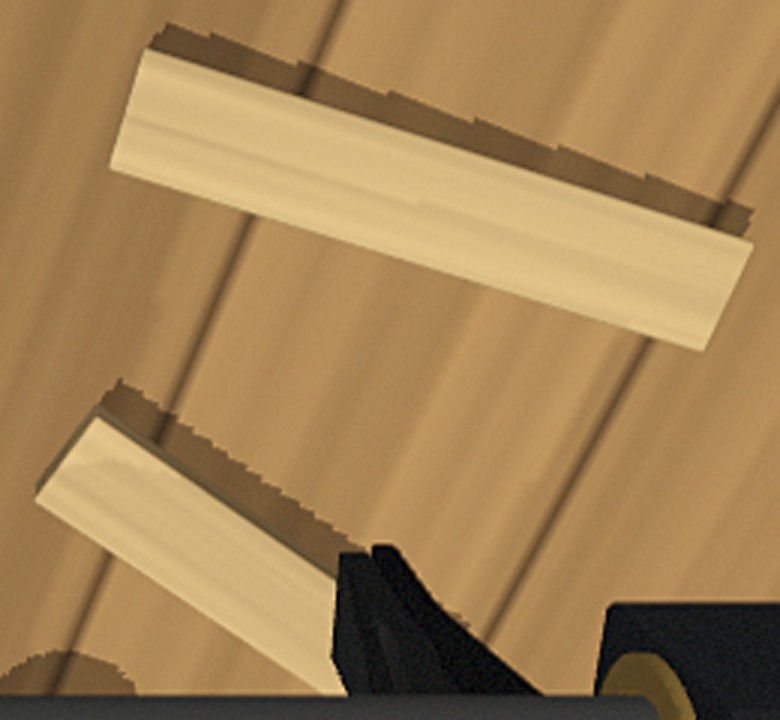

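jog_arm(commands=[{"translation":[23,-35,-11],"twist":-0.03},{"translation":[23,-35,-11],"twist":-0.03},{"translation":[23,-35,-11],"twist":-0.03},{"translation":[23,-35,-11],"twist":-0.03},{"translation":[23,-35,-11],"twist":-0.03},{"translation":[23,-35,-11],"twist":-0.03},{"translation":[23,-35,-11],"twist":-0.03},{"translation":[23,-35,-11],"twist":-0.03},{"translation":[21,-33,-11],"twist":-0.02},{"translation":[0,0,0],"twist":0},{"translation":[0,0,0],"twist":0}])

```text
time: 2.3
ee_pos: [0.5753, 0.0055, 0.1625]
eef_rot: [0.706, 0.036, -0.037, -0.706]
ft_force: [-0.1, 1.1, -0.3]
width: 0.0871
```

```bash
python3 -c "
from h import *
tool();snap('wrist','wr2');snap('scene','sc2');crop('sc2',210,100,410,300,4,'s2')"
```

```text
t 2.3 tcp [575.3   5.5 162.5] jaw [ 0.995  0.102 -0.002] app [-0.002 -0.    -1.   ] z [-0.102  0.995 -0.   ] jawang 0.1023 F [-0.1  1.1 -0.3] w 87.1 q [-0.58  0.29  0.58  1.7  -0.17  1.2   0.15]
```

View pics/wr2.png

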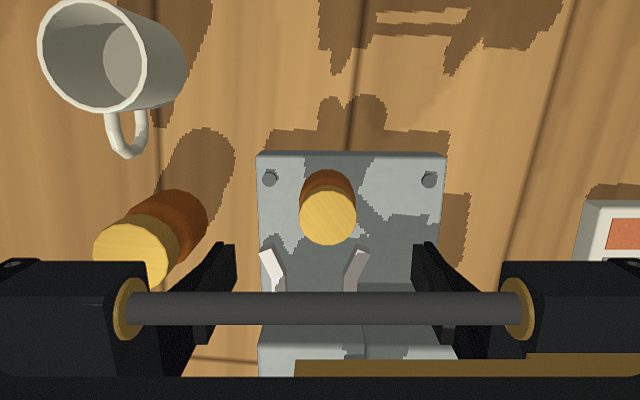

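View pics/s2.png

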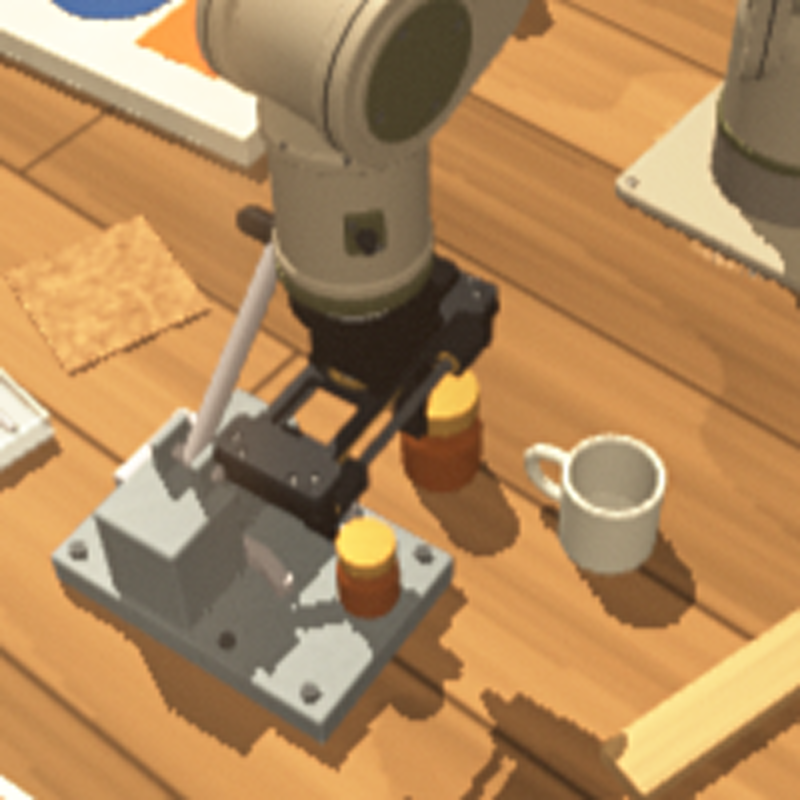

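```bash
python3 -c "
from h import *
crop('wr2',240,130,460,300,3,'w2')
print('jar',pix2w('wr2',328,217,.095), 'tcp px',w2pix('wr2',[.5753,.0055,.1625]),w2pix('wr2',[.5753,.0055,.095]))
a=pix2w('wr2',257,156,.03);b=pix2w('wr2',446,155,.03);print(a,b,np.linalg.norm(a-b),np.arctan2(*(b-a)[:2][::-1]))
"
```

```text
jar [0.57847837 0.00534986 0.095     ] tcp px [323.11656722 261.54477209] [323.34942233 216.3308218 ]
[0.51771158 0.02941132 0.03      ] [0.67242542 0.04636147 0.03      ] 0.15563958713610268 0.10912288734384325
```

View pics/w2.png

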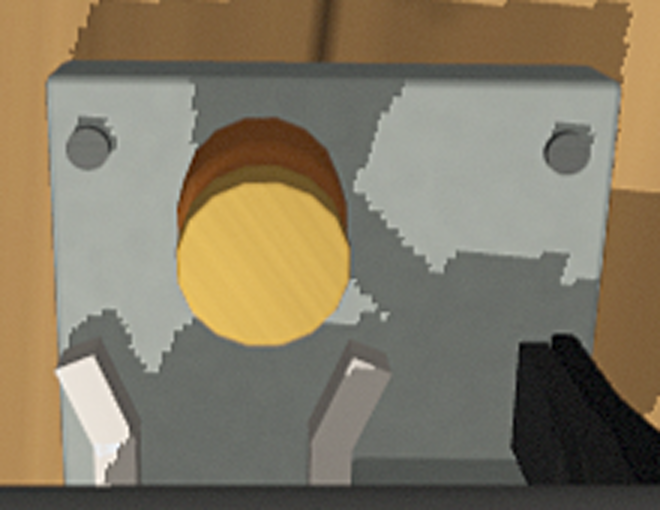

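jog_arm(commands=[{"translation":[3,0,-30],"twist":0},{"translation":[0,0,-30],"twist":0},{"translation":[0,0,-30],"twist":0},{"translation":[0,0,-20],"twist":0},{"translation":[0,0,-10],"twist":0},{"translation":[0,0,0],"twist":0}])

```text
time: 3.0
ee_pos: [0.5778, 0.006, 0.0429]
eef_rot: [-0.706, -0.036, 0.037, 0.706]
ft_force: [-0.6, -0.3, -0.1]
width: 0.0869
```

jog_arm(commands=[{"translation":[0,0,0],"twist":0},{"translation":[0,0,0],"twist":0},{"translation":[0,0,0],"twist":0},{"translation":[0,0,0],"twist":0},{"translation":[0,0,0],"twist":0},{"translation":[0,0,0],"twist":0},{"translation":[0,0,0],"twist":0},{"translation":[0,0,0],"twist":0}], grip=1, grip_force=25)

```text
time: 3.8
ee_pos: [0.5785, 0.0046, 0.0436]
eef_rot: [-0.706, -0.036, 0.036, 0.706]
ft_force: [-0.0, -0.7, 1.6]
width: 0.0433
```

jog_arm(commands=[{"translation":[0,0,20],"twist":0},{"translation":[0,0,40],"twist":0},{"translation":[0,0,45],"twist":0},{"translation":[0,0,45],"twist":0},{"translation":[0,0,45],"twist":0},{"translation":[0,0,45],"twist":0},{"translation":[0,0,30],"twist":0},{"translation":[0,0,0],"twist":0}])

```text
time: 4.6
ee_pos: [0.58, 0.0043, 0.318]
eef_rot: [-0.706, -0.038, 0.033, 0.707]
ft_force: [0.4, -0.1, -1.7]
width: 0.0431
```

```bash
python3 -c "
from h import *
tool();snap('wrist','wr3')"
```

```text
t 4.6 tcp [580.    4.3 318. ] jaw [0.995 0.1   0.007] app [ 0.007  0.001 -1.   ] z [-0.101  0.995  0.001] jawang 0.1007 F [ 0.4 -0.1 -1.7] w 43.1 q [-0.6   0.21  0.61  1.46 -0.12  1.5   0.11]
```

View pics/wr3.png

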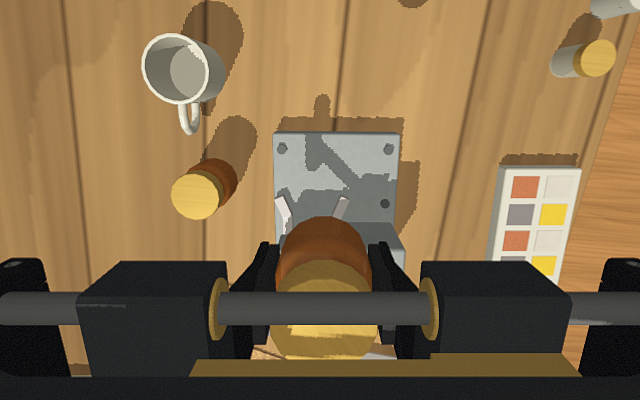

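jog_arm(commands=[{"translation":[-7,-25,0],"twist":0},{"translation":[-11,-40,0],"twist":0},{"translation":[-11,-40,0],"twist":0},{"translation":[-11,-40,0],"twist":0},{"translation":[-11,-40,0],"twist":0},{"translation":[-11,-40,0],"twist":0},{"translation":[-11,-40,0],"twist":0},{"translation":[-11,-40,0],"twist":0},{"translation":[-11,-40,0],"twist":0},{"translation":[-9,-32,-10],"twist":0},{"translation":[0,0,-20],"twist":0},{"translation":[0,0,-30],"twist":0}])

```text
time: 5.85
ee_pos: [0.4734, -0.374, 0.2521]
eef_rot: [0.706, 0.034, -0.035, -0.706]
ft_force: [1.5, 0.8, -1.9]
width: 0.0429
```

```bash
python3 -c "
from h import *
tool();snap('wrist','wr4');snap('side','si4');snap('scene','sc4')"
```

```text
t 5.85 tcp [ 473.4 -374.   252.1] jaw [ 0.995  0.098 -0.   ] app [-0.    -0.001 -1.   ] z [-0.098  0.995 -0.001] jawang 0.0978 F [ 1.5  0.8 -1.9] w 42.9 q [-0.05  0.34  0.83  1.51 -0.25  1.4   0.89]
```

View pics/wr4.png

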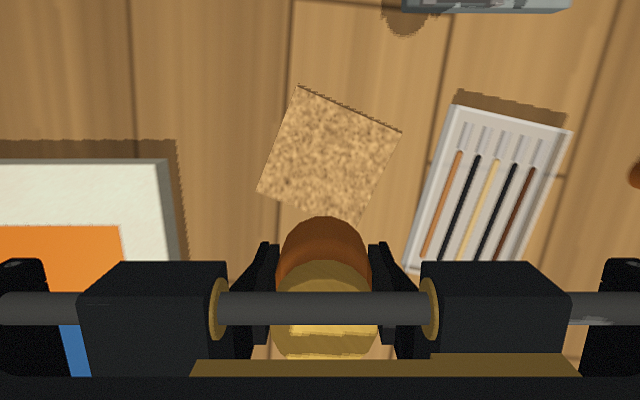

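View pics/sc4.png

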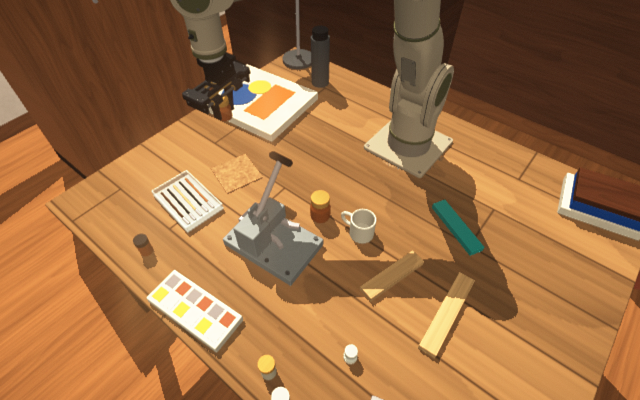

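```bash
python3 -c "
from h import *
q=[pix2w('wr4',*p,.004) for p in [(299,86),(402,132),(257,190)]]
print(q,(q[1]+q[2])/2,np.linalg.norm(q[0]-q[1]),np.linalg.norm(q[0]-q[2]),w2pix('wr4',[.475,-.372,.004]))
print(pix2w('wr4',424,3,.03))
"
```

```text
[array([ 0.43859263, -0.29102698,  0.004     ]), array([ 0.55777422, -0.32869192,  0.004     ]), array([ 0.39851281, -0.41245642,  0.004     ])] [ 0.47814351 -0.37057417  0.004     ] 0.1249915921789996 0.12787299310268402 [324.91963256 162.64621843]
[ 0.55302643 -0.20417453  0.03      ]
```

jog_arm(commands=[{"translation":[2,2,-40],"twist":0},{"translation":[0,0,-45],"twist":0},{"translation":[0,0,-45],"twist":0},{"translation":[0,0,-40],"twist":0},{"translation":[0,0,-30],"twist":0},{"translation":[0,0,-15],"twist":0},{"translation":[0,0,-8],"twist":0},{"translation":[0,0,-4],"twist":0},{"translation":[0,0,0],"twist":0},{"translation":[0,0,0],"twist":0}])

```text
time: 7.0
ee_pos: [0.4772, -0.3709, 0.0279]
eef_rot: [0.707, 0.036, -0.035, -0.706]
ft_force: [-0.3, -0.5, -1.6]
width: 0.0432
```

```bash
python3 -c "
from h import *
tool()"
```

```text
t 7.0 tcp [ 477.2 -370.9   27.9] jaw [0.995 0.101 0.002] app [ 0.002 -0.001 -1.   ] z [-0.101  0.995 -0.001] jawang 0.101 F [-0.3 -0.5 -1.6] w 43.2 q [ 0.03  0.56  0.71  1.75 -0.43  0.99  1.01]
```

Jar still about 10 mm above the mat; lower gently.

jog_arm(commands=[{"translation":[0,0,-3],"twist":0},{"translation":[0,0,-2],"twist":0},{"translation":[0,0,-1],"twist":0},{"translation":[0,0,-1],"twist":0},{"translation":[0,0,-1],"twist":0},{"translation":[0,0,-1],"twist":0},{"translation":[0,0,0],"twist":0}])

```text
time: 7.7
ee_pos: [0.4765, -0.3704, 0.0177]
eef_rot: [-0.706, -0.036, 0.036, 0.706]
ft_force: [-0.7, 1.4, 1.3]
width: 0.0435
```

jog_arm(commands=[{"translation":[0,0,0],"twist":0},{"translation":[0,0,0],"twist":0},{"translation":[0,0,0],"twist":0},{"translation":[0,0,0],"twist":0},{"translation":[0,0,20],"twist":0},{"translation":[0,0,40],"twist":0},{"translation":[0,0,45],"twist":0},{"translation":[0,0,45],"twist":0},{"translation":[0,0,45],"twist":0},{"translation":[5,15,45],"twist":0},{"translation":[15,30,40],"twist":0},{"translation":[20,35,20],"twist":0},{"translation":[20,35,0],"twist":0},{"translation":[20,30,0],"twist":0},{"translation":[20,15,0],"twist":0},{"translation":[0,0,0],"twist":0}], grip=0)

```text
time: 9.3
ee_pos: [0.5784, -0.2074, 0.315]
eef_rot: [-0.706, -0.038, 0.038, 0.706]
ft_force: [0.7, 0.2, -1.5]
width: 0.0869
```

```bash
python3 -c "
from h import *
tool();snap('wrist','wr5');snap('scene','sc5');crop('sc5',140,100,360,280,3,'s5')"
```

```text
t 9.3 tcp [ 578.4 -207.4  315. ] jaw [ 0.994  0.107 -0.   ] app [-0.     0.001 -1.   ] z [-0.107  0.994  0.001] jawang 0.1073 F [ 0.7  0.2 -1.5] w 86.9 q [-0.31  0.33  0.77  1.37 -0.23  1.53  0.55]
```

View pics/wr5.png

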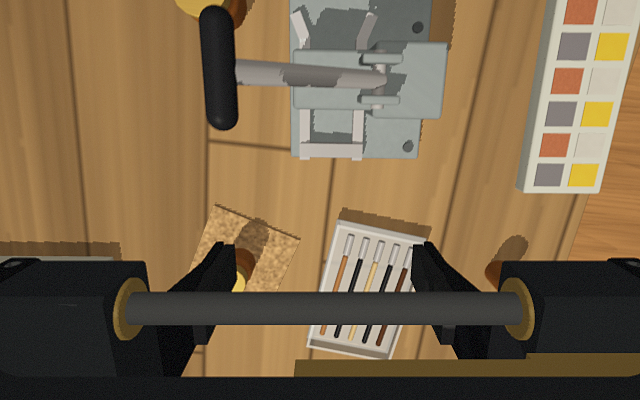

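View pics/s5.png

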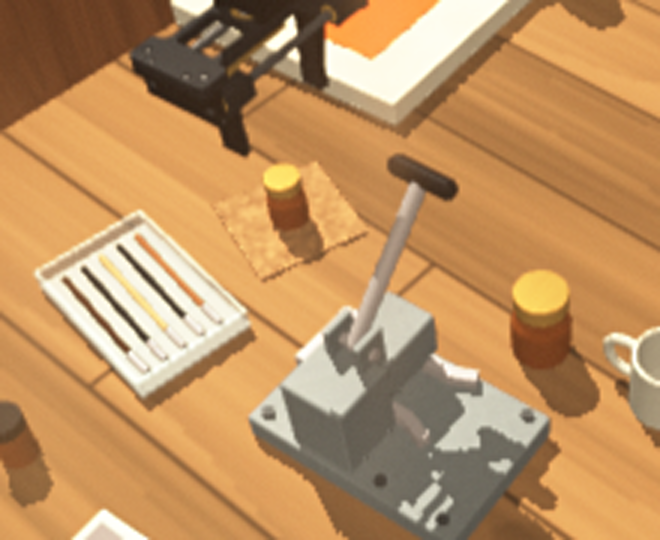

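```bash
python3 -c "
from h import *
crop('wr5',190,0,460,170,3,'w5')"
```

```text
(no output)
```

View pics/w5.png

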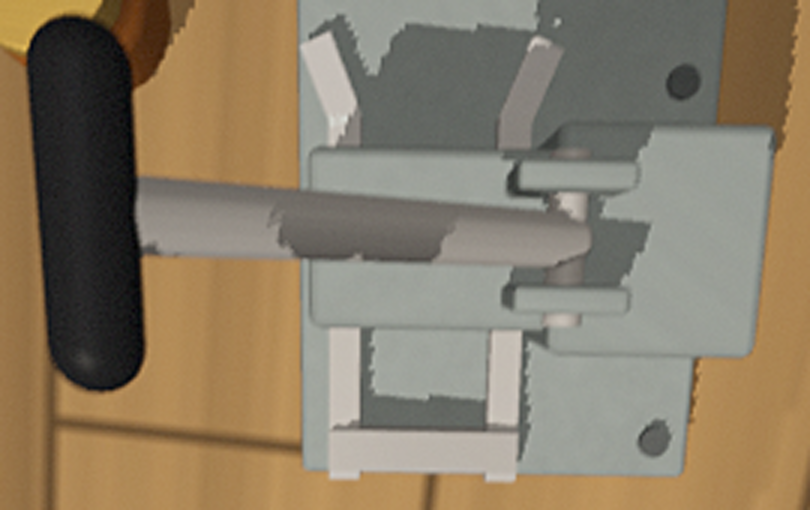

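```bash
cat > m2.py <<'E'
from m1 import *
def c7(x,y):return P((190,0),3,x,y)
def c8(x,y):return P((240,130),3,x,y)
o5=[("wr5",c7(303,470),(-70,-90,30)),("wr5",c7(683,475),(90,-90,30)),("wr5",c7(361,430),(-45.5,-70,46)),("wr5",c7(487,431),(5.5,-70,46)),("wr5",c7(88,203),(-93,0,245))]
o2=[("wr2",c8(49,79),(-70,150,30)),("wr2",c8(619,82),(90,150,30))]
os_=[("sc0",c1(68,497),(90,-90,30)),("sc0",c1(403,708),(90,150,30)),("sc0",c1(567,500),(-70,150,30)),("sc0",c1(354,95),(-93,0,245))]
print("=====")
for o in (o5,o2,o5+o2,o5+o2+os_):
    p,r=fit(o,pr); print(p.round(4),r)
E
python3 m2.py | sed '1,/=====/d'
```

```text
[ 0.5983 -0.1123  0.0884] [[-0.7, -0.5], [0.4, 0.4], [-0.8, -1.2], [0.0, -0.6], [0.5, 0.9]]
[ 0.5996 -0.1134  0.098 ] [[-2.0, 0.1], [2.0, 0.2]]
[ 0.5983 -0.1127  0.0896] [[-0.7, -0.2], [0.5, 0.5], [-0.8, -0.9], [0.0, -0.4], [0.4, 1.7], [-2.0, -1.6], [2.1, 0.1]]
[ 0.5982 -0.1126  0.0901] [[-0.7, -0.3], [0.4, 0.4], [-0.8, -0.9], [-0.1, -0.5], [0.2, 1.5], [-2.3, -1.7], [1.9, -0.1], [-2.3, 0.2], [-1.0, 0.5], [-0.1, -0.3], [-0.6, 0.7]]
```

jog_arm(commands=[{"translation":[-14,39,0],"twist":0.1},{"translation":[-14,39,0],"twist":0.1},{"translation":[-14,39,0],"twist":0.1},{"translation":[-14,39,0],"twist":0.1},{"translation":[-14,39,0],"twist":0.1},{"translation":[-14,39,0],"twist":0.1},{"translation":[-14,39,0],"twist":0.1},{"translation":[-14,39,0],"twist":0.1},{"translation":[-15,39,-25],"twist":0.1},{"translation":[-15,39,-25],"twist":0.1},{"translation":[-15,39,-25],"twist":0.1},{"translation":[-15,36,-25],"twist":0.1},{"translation":[0,0,-20],"twist":0},{"translation":[0,0,0],"twist":0},{"translation":[0,0,0],"twist":0}])

```text
time: 10.9
ee_pos: [0.4047, 0.2518, 0.1966]
eef_rot: [0.563, 0.427, -0.427, -0.563]
ft_force: [1.2, 0.3, -0.3]
width: 0.087
```

```bash
python3 -c "
from h import *
tool();snap('wrist','wr6');snap('side','si6')"
```

```text
t 10.9 tcp [404.7 251.8 196.6] jaw [0.27  0.963 0.   ] app [ 0. -0. -1.] z [-0.963  0.27  -0.   ] jawang 1.2979 F [ 1.2  0.3 -0.3] w 87.0 q [-0.93  0.01  0.29  1.89 -0.    1.24  0.65]
```

View pics/wr6.png

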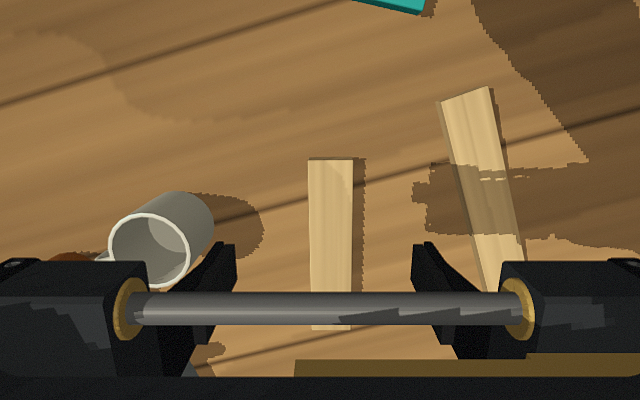

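View pics/si6.png

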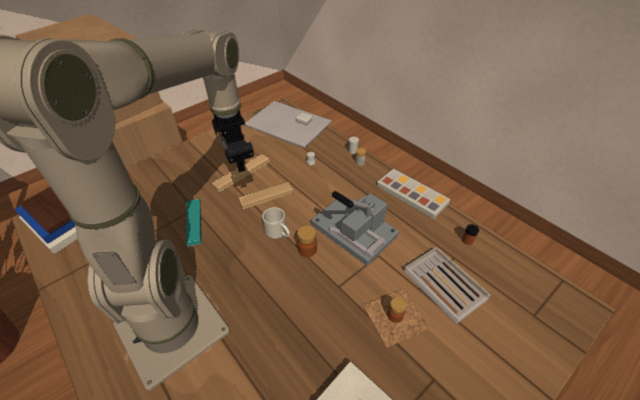

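```bash
python3 -c "
from h import *
crop('wr6',280,140,400,340,4,'w6')
"
```

```text
(no output)
```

View pics/w6.png

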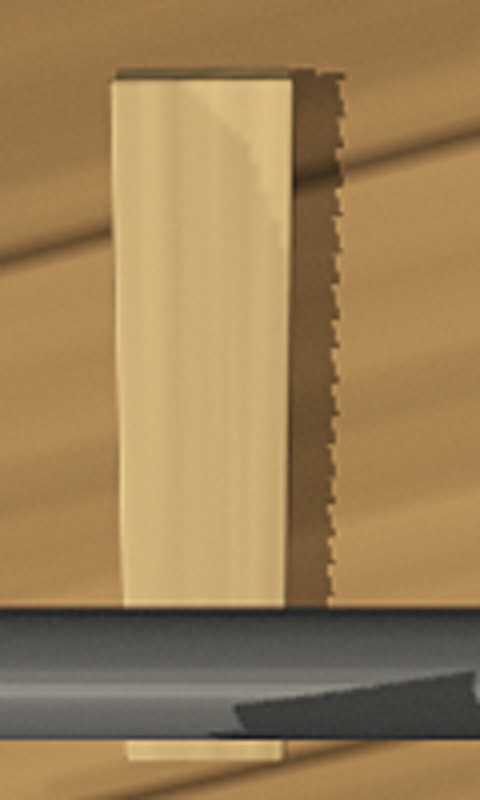

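```bash
python3 -c "
from h import *
P=lambda x,y:(280+(x+.5)/4-.5,140+(y+.5)/4-.5)
tl,tr,bl,br=[pix2w('wr6',*P(*p),.02)[:2] for p in [(111,80),(293,80),(127,760),(285,760)]]
print(tl,tr,bl,br,np.linalg.norm(tl-tr),np.linalg.norm(bl-br),np.linalg.norm((tl+tr-bl-br)/2))
c=(tl+tr+bl+br)/4; d=(tl+tr-bl-br)/2; a=np.arctan2(d[1],d[0]); print('c',c,'ang',a,'jaw',a-np.pi/2)
u=d/np.linalg.norm(d); t=(tl+tr)/2; print('grip', t-.02*u, c+.075*u)
"
```

```text
[0.3828228  0.24227295] [0.39441914 0.28391171] [0.56606691 0.19324671] [0.57776467 0.23528486] 0.04322338563043607 0.043635340946703335 0.189686637757646
c [0.48026838 0.23867906] ang 2.881255498628489 jaw 1.3104591718335925
grip [0.40794704 0.2579442 ] [0.40779564 0.25798454]
```

jog_arm(commands=[{"translation":[3,6,-40],"twist":0.012},{"translation":[0,0,-40],"twist":0},{"translation":[0,0,-40],"twist":0},{"translation":[0,0,-35],"twist":0},{"translation":[0,0,-20],"twist":0},{"translation":[0,0,-10],"twist":0},{"translation":[0,0,-4],"twist":0},{"translation":[0,0,0],"twist":0}])

```text
time: 11.8
ee_pos: [0.4076, 0.2595, 0.0077]
eef_rot: [-0.56, -0.432, 0.431, 0.56]
ft_force: [0.5, -0.0, 0.4]
width: 0.0872
```

```bash
python3 -c "
from h import *
tool();snap('wrist','wr7')"
```

```text
t 11.8 tcp [407.6 259.5   7.7] jaw [0.256 0.967 0.001] app [ 0.001  0.001 -1.   ] z [-0.967  0.256 -0.001] jawang 1.3123 F [ 0.5 -0.   0.4] w 87.2 q [-0.91  0.27  0.27  2.06 -0.1   0.82  0.74]
```

View pics/wr7.png

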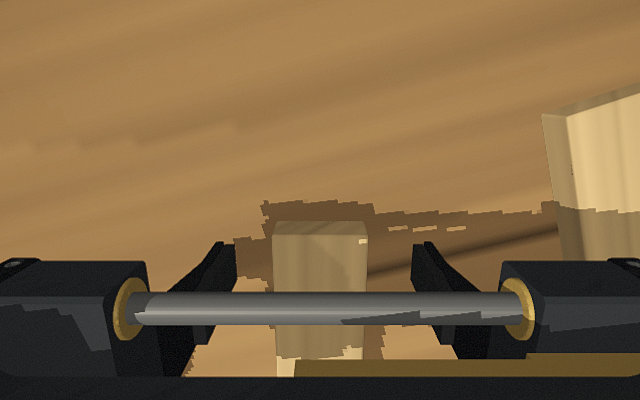

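jog_arm(commands=[{"translation":[0,-1,-2],"twist":0},{"translation":[0,0,0],"twist":0},{"translation":[0,0,0],"twist":0},{"translation":[0,0,0],"twist":0},{"translation":[0,0,0],"twist":0},{"translation":[0,0,0],"twist":0},{"translation":[0,0,0],"twist":0},{"translation":[0,0,0],"twist":0}], grip=1, grip_force=45)

```text
time: 12.65
ee_pos: [0.4068, 0.2584, 0.0049]
eef_rot: [-0.56, -0.432, 0.432, 0.56]
ft_force: [0.1, -0.1, 1.1]
width: 0.0433
```

jog_arm(commands=[{"translation":[0,0,10],"twist":0},{"translation":[0,0,20],"twist":0},{"translation":[0,0,30],"twist":0},{"translation":[0,0,40],"twist":0},{"translation":[0,0,30],"twist":0},{"translation":[0,0,0],"twist":0}])

```text
time: 13.25
ee_pos: [0.4088, 0.2597, 0.1396]
eef_rot: [-0.56, -0.434, 0.429, 0.561]
ft_force: [0.6, 1.0, -1.0]
width: 0.0433
```

```bash
python3 -c "
from h import *
tool();snap('wrist','wr8');snap('scene','sc8');crop('sc8',280,130,480,330,4,'s8')"
```

```text
t 13.25 tcp [408.8 259.7 139.6] jaw [0.255 0.967 0.006] app [ 0.005  0.005 -1.   ] z [-0.967  0.255 -0.004] jawang 1.3126 F [ 0.6  1.  -1. ] w 43.3 q [-0.94  0.08  0.29  1.95 -0.03  1.11  0.68]
```

View pics/s8.png

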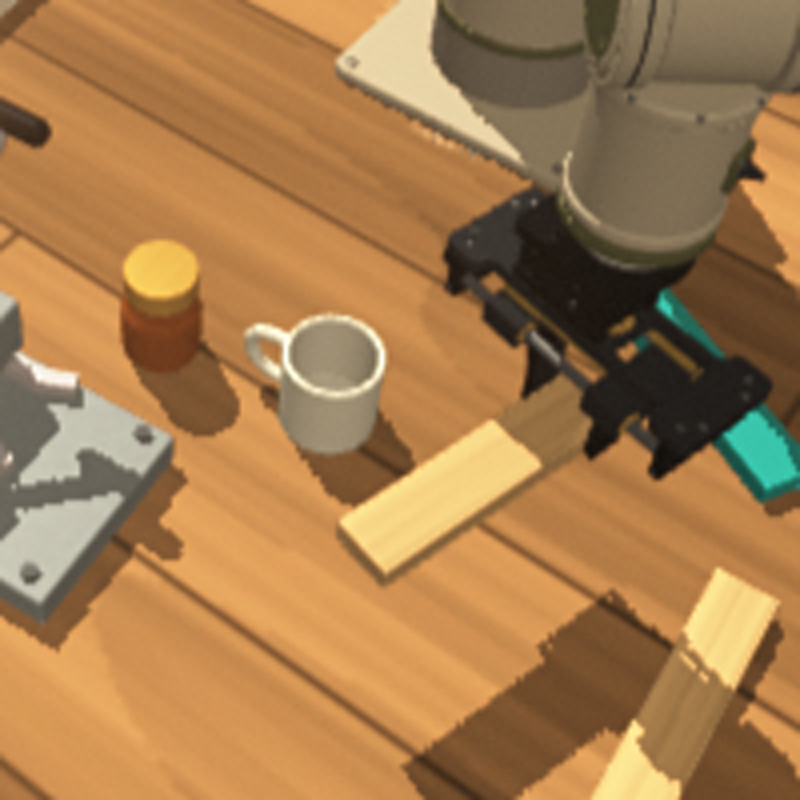

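View pics/wr8.png

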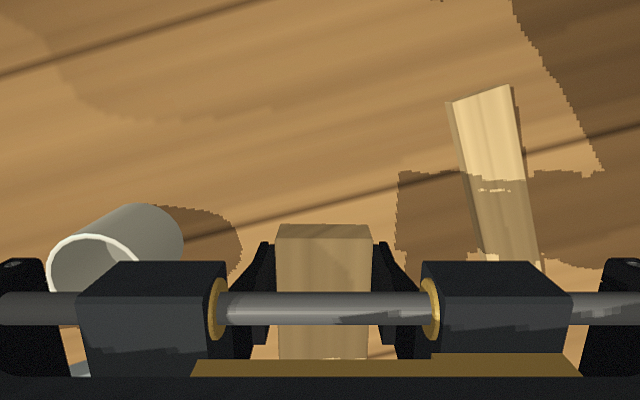

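```bash
python3 -c "
from h import *
s=read_state();t=s['ee_pos'];M=R.from_quat(s['eef_rot']).as_matrix()
for zz in (.1547,.1497,.1447):
  for sg in (-.022,.022):
    p=t+(-.170)*M[:,2]+sg*M[:,0];p[2]=zz
    u=w2pix('sc8',p);print(zz,sg,((u-[280,130]+.5)*4-.5).round(0))
"
```

```text
0.1547 -0.022 [337. 520.]
0.1547 0.022 [387. 573.]
0.1497 -0.022 [337. 524.]
0.1497 0.022 [386. 578.]
0.1447 -0.022 [336. 529.]
0.1447 0.022 [385. 582.]
```

jog_arm(commands=[{"translation":[15,-12,0],"twist":-0.122},{"translation":[15,-12,0],"twist":-0.122},{"translation":[15,-12,0],"twist":-0.122},{"translation":[15,-12,0],"twist":-0.122},{"translation":[15,-12,0],"twist":-0.122},{"translation":[15,-12,0],"twist":-0.122},{"translation":[14,-12,0],"twist":-0.122},{"translation":[14,-12,0],"twist":-0.122},{"translation":[14,-12,0],"twist":-0.122},{"translation":[14,-12,0],"twist":-0.122},{"translation":[0,0,-20],"twist":0},{"translation":[0,0,-30],"twist":0},{"translation":[0,0,-25],"twist":0},{"translation":[0,0,-10],"twist":0},{"translation":[0,0,0],"twist":0},{"translation":[0,0,0],"twist":0}])

```text
time: 14.95
ee_pos: [0.5532, 0.1383, 0.0504]
eef_rot: [0.706, 0.033, -0.033, -0.706]
ft_force: [-1.1, -0.3, -0.7]
width: 0.0435
```

```bash
python3 -c "
from h import *
tool();snap('side','si9');snap('scene','sc9');crop('sc9',210,140,410,290,4,'s9');crop('si9',250,140,410,270,5,'d9')"
```

```text
t 14.95 tcp [553.2 138.3  50.4] jaw [0.996 0.093 0.   ] app [ 0. -0. -1.] z [-0.093  0.996 -0.   ] jawang 0.0929 F [-1.1 -0.3 -0.7] w 43.5 q [-0.75  0.4   0.51  1.82 -0.23  0.98 -0.05]
```

View pics/s9.png

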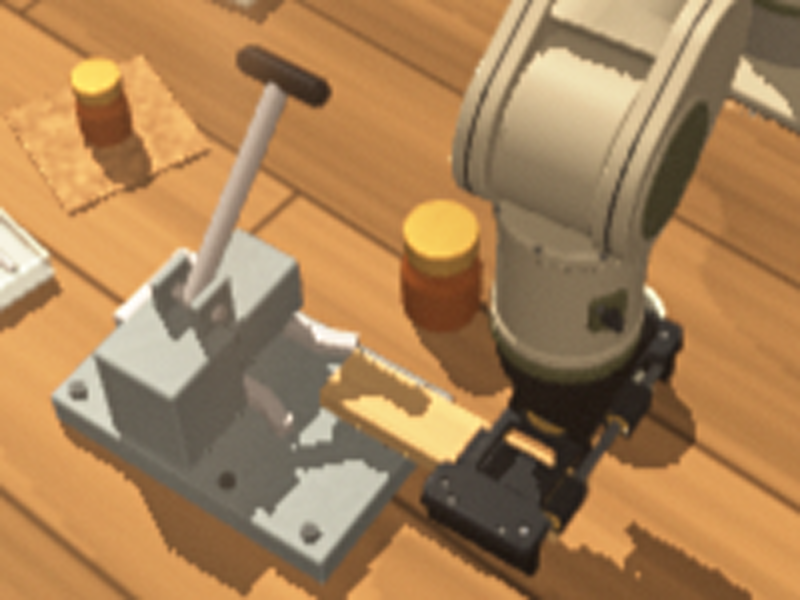

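View pics/d9.png

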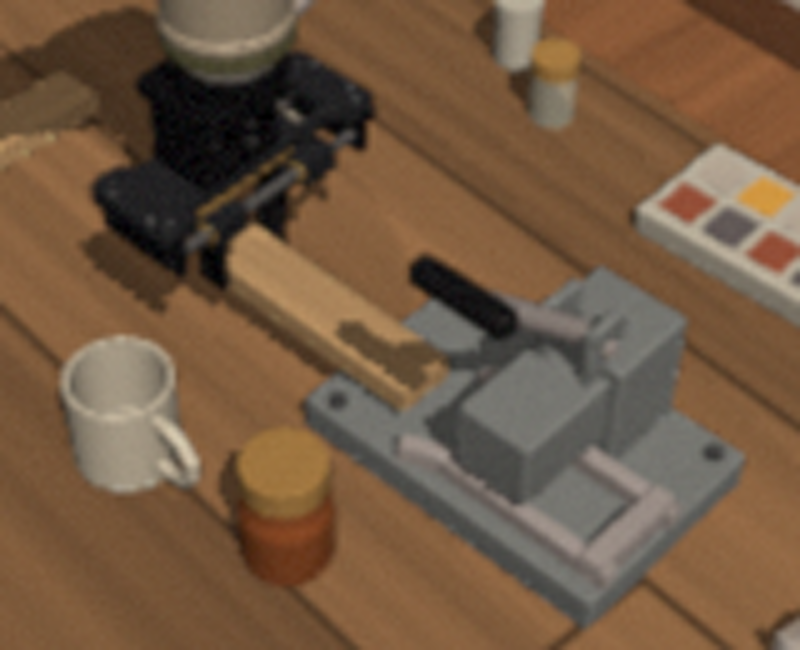

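jog_arm(commands=[{"translation":[1.5,0,-8],"twist":0},{"translation":[0,0,-5],"twist":0},{"translation":[0,0,0],"twist":0},{"translation":[0.9,-10,0],"twist":0},{"translation":[1.4,-15,0],"twist":0},{"translation":[1.4,-15,0],"twist":0},{"translation":[0.9,-10,0],"twist":0},{"translation":[0,0,0],"twist":0}])

```text
time: 15.85
ee_pos: [0.5592, 0.0856, 0.0371]
eef_rot: [0.707, 0.032, -0.031, -0.706]
ft_force: [-0.2, -0.1, -2.2]
width: 0.0435
```

```bash
python3 -c "
from h import *
tool();snap('side','si10');snap('scene','sc10');crop('sc10',210,140,410,290,4,'s10');crop('si10',280,170,410,270,6,'d10')"
```

```text
t 15.85 tcp [559.2  85.6  37.1] jaw [0.996 0.089 0.   ] app [ 0.    -0.001 -1.   ] z [-0.089  0.996 -0.001] jawang 0.0895 F [-0.2 -0.1 -2.2] w 43.5 q [-0.66  0.42  0.52  1.84 -0.25  0.95  0.05]
```

View pics/s10.png

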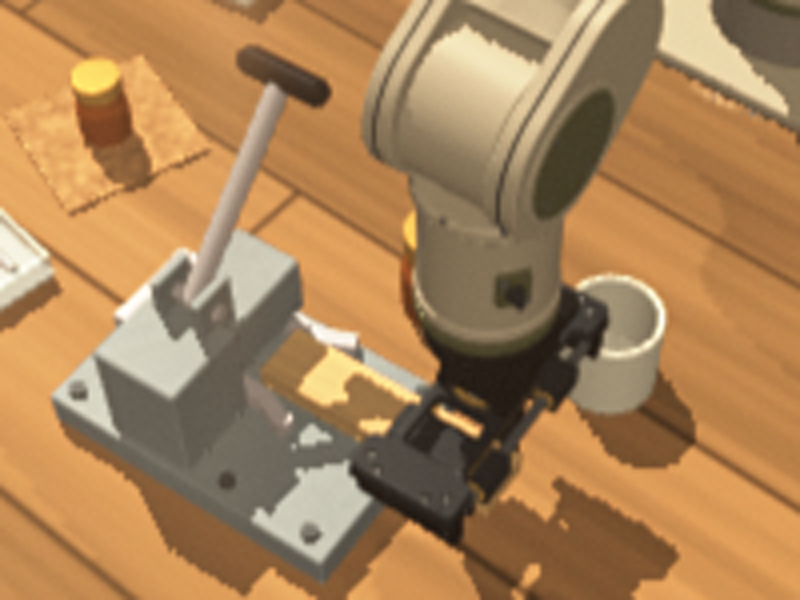

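View pics/d10.png

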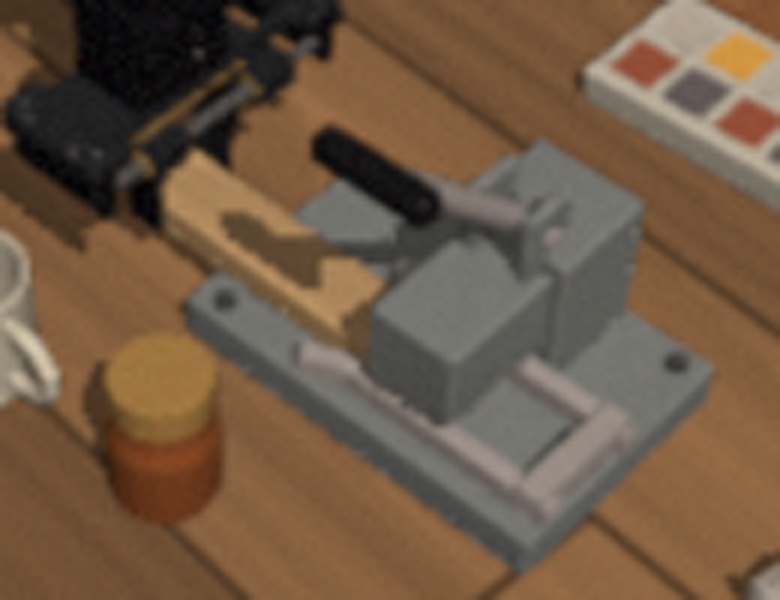

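jog_arm(commands=[{"translation":[1.5,-15,0],"twist":0},{"translation":[1.7,-18,0],"twist":0},{"translation":[1.7,-18,0],"twist":0},{"translation":[1.7,-18,0],"twist":0},{"translation":[1.2,-13,0],"twist":0},{"translation":[0.6,-7,0],"twist":0},{"translation":[0,0,0],"twist":0},{"translation":[0,0,0],"twist":0}])

```text
time: 16.75
ee_pos: [0.5673, 0.0001, 0.0368]
eef_rot: [-0.706, -0.033, 0.033, 0.706]
ft_force: [-0.1, 0.6, -1.6]
width: 0.0433
```

```bash
python3 -c "
from h import *
tool();snap('side','si11');crop('si11',280,170,410,270,6,'d11')"
```

```text
t 16.75 tcp [5.673e+02 1.000e-01 3.680e+01] jaw [ 0.996  0.094 -0.   ] app [-0.  0. -1.] z [-0.094  0.996  0.   ] jawang 0.0937 F [-0.1  0.6 -1.6] w 43.3 q [-0.53  0.42  0.54  1.84 -0.26  0.95  0.22]
```

View pics/d11.png

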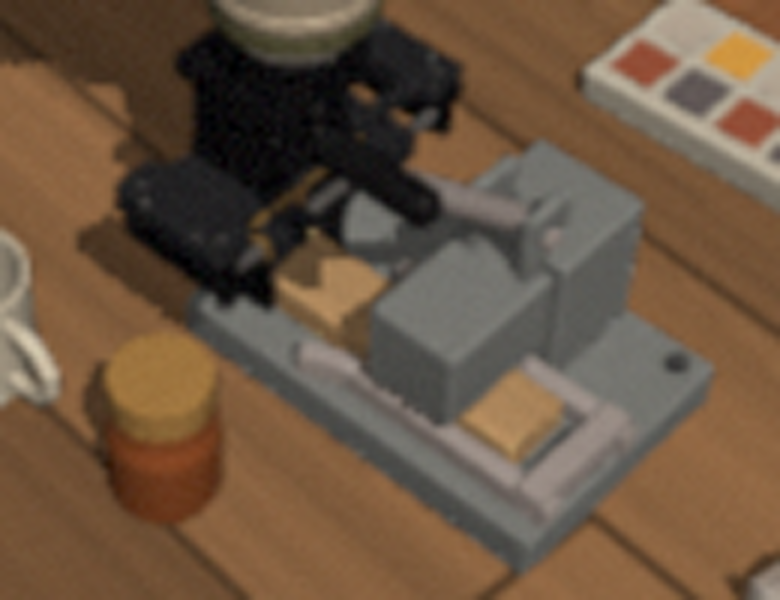

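jog_arm(commands=[{"translation":[0,0,-1],"twist":0},{"translation":[0.6,-6,0],"twist":0},{"translation":[0.5,-5,0],"twist":0},{"translation":[0.2,-2,0],"twist":0},{"translation":[0,0,0],"twist":0}])

```text
time: 17.3
ee_pos: [0.5686, -0.0138, 0.0359]
eef_rot: [-0.706, -0.033, 0.033, 0.706]
ft_force: [-0.6, 1.1, -1.0]
width: 0.0434
```

jog_arm(commands=[{"translation":[0.1,-1,0],"twist":0},{"translation":[0.1,-1,0],"twist":0},{"translation":[0.1,-1,0],"twist":0},{"translation":[0,0,0],"twist":0}])

```text
time: 17.7
ee_pos: [0.5684, -0.0139, 0.0356]
eef_rot: [-0.705, -0.033, 0.034, 0.707]
ft_force: [-2.1, 9.4, -0.1]
width: 0.0436
```

```bash
python3 -c "
from h import *
tool();snap('side','si12');crop('si12',280,170,410,270,6,'d12')"
```

```text
t 17.7 tcp [568.4 -13.9  35.6] jaw [ 0.996  0.095 -0.001] app [-0.001  0.003 -1.   ] z [-0.095  0.995  0.003] jawang 0.0949 F [-2.1  9.4 -0.1] w 43.6 q [-0.5   0.43  0.55  1.83 -0.27  0.96  0.25]
```

View pics/d12.png

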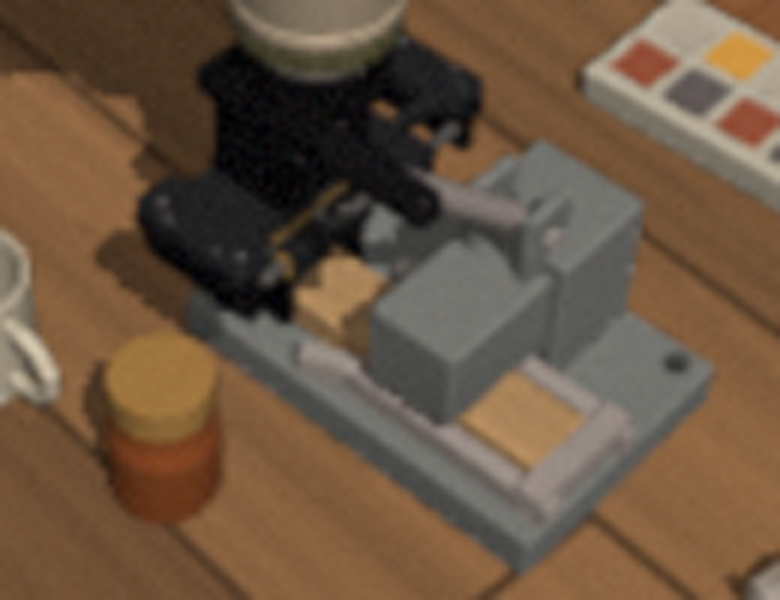

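jog_arm(commands=[{"translation":[0,0,-1],"twist":0},{"translation":[0,0,0],"twist":0},{"translation":[0,0,0],"twist":0},{"translation":[0,0,0],"twist":0},{"translation":[0,0,0],"twist":0},{"translation":[0,0,15],"twist":0},{"translation":[0,0,30],"twist":0},{"translation":[-2,20,10],"twist":0},{"translation":[-2,25,0],"twist":0},{"translation":[0,0,0],"twist":0}], grip=0)

```text
time: 18.75
ee_pos: [0.5653, 0.0324, 0.0913]
eef_rot: [-0.706, -0.035, 0.034, 0.707]
ft_force: [0.2, 0.1, 0.4]
width: 0.0869
```

jog_arm(commands=[{"translation":[0,0,-20],"twist":0},{"translation":[0,0,-15],"twist":0},{"translation":[0,0,-10],"twist":0},{"translation":[0,0,-5],"twist":0},{"translation":[0,0,0],"twist":0},{"translation":[0,0,0],"twist":0},{"translation":[0,0,0],"twist":0},{"translation":[0,0,0],"twist":0},{"translation":[0,0,0],"twist":0}], grip=1)

```text
time: 19.65
ee_pos: [0.5651, 0.0284, 0.0402]
eef_rot: [-0.706, -0.033, 0.033, 0.706]
ft_force: [-0.6, -0.4, -0.3]
width: 0.0228
```

```bash
python3 -c "
from h import *
s=tool();p=(.598,-.1125,.092);dx,dy=s['ee_pos'][:2]-p[:2];c,q=np.cos(.092),np.sin(.092);print('press xy',c*dx+q*dy,-q*dx+c*dy)
snap('scene','sc13');snap('side','si13');crop('sc13',210,140,410,290,4,'s13');crop('si13',280,170,410,270,6,'d13')"
```

```text
t 19.65 tcp [565.1  28.4  40.2] jaw [0.996 0.093 0.001] app [ 0.001  0.    -1.   ] z [-0.093  0.996  0.   ] jawang 0.0931 F [-0.6 -0.4 -0.3] w 22.8 q [-0.58  0.41  0.54  1.84 -0.25  0.96  0.16]
press xy -0.019782315270486114 0.14337279518929338
```

View pics/s13.png

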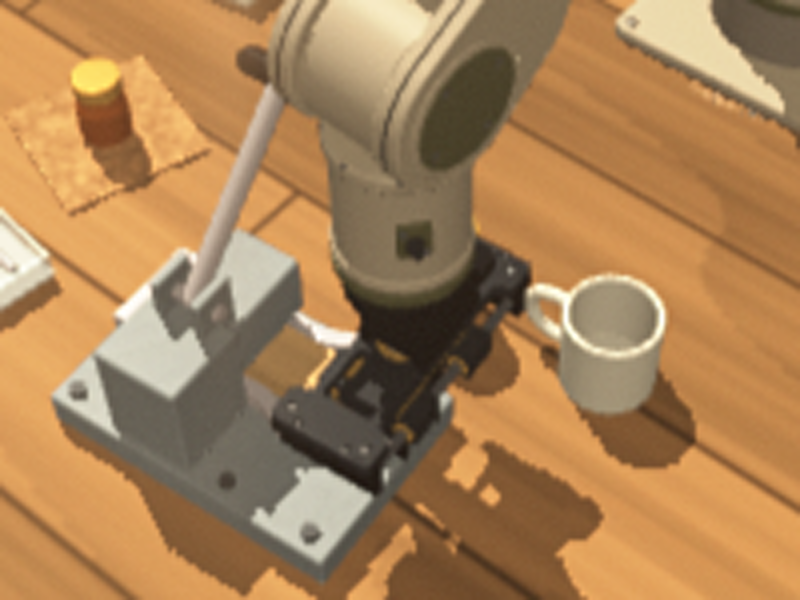

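View pics/d13.png

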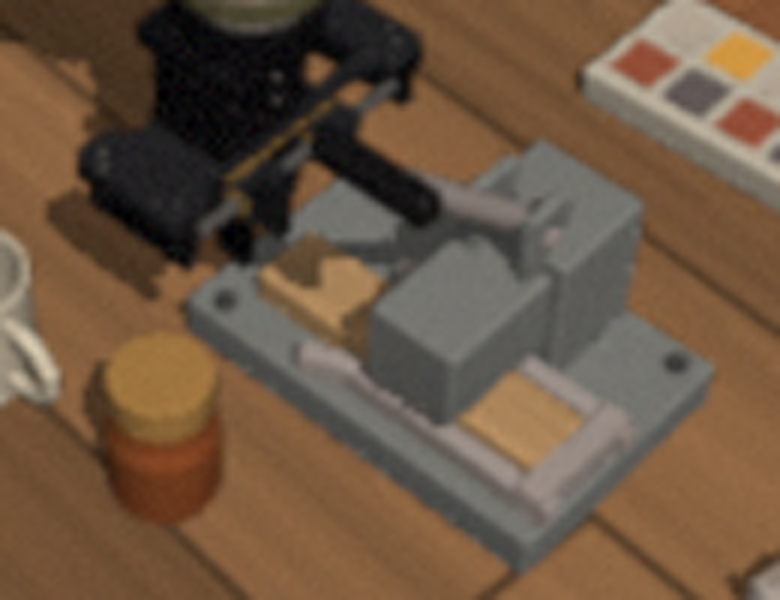

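jog_arm(commands=[{"translation":[0,0,0],"twist":0},{"translation":[0,0,0],"twist":0},{"translation":[0,0,0],"twist":0},{"translation":[0.4,-4,0],"twist":0},{"translation":[0.4,-4,0],"twist":0},{"translation":[0.2,-2,0],"twist":0},{"translation":[0.1,-1,0],"twist":0},{"translation":[0.1,-1,0],"twist":0},{"translation":[0,0,0],"twist":0}])

```text
time: 20.65
ee_pos: [0.5662, 0.0163, 0.0399]
eef_rot: [-0.706, -0.033, 0.033, 0.706]
ft_force: [0.0, 0.8, 0.9]
width: 0.0002
```

jog_arm(commands=[{"translation":[0.1,-1,0],"twist":0},{"translation":[0.1,-1,0],"twist":0},{"translation":[0,0,0],"twist":0}])

```text
time: 20.95
ee_pos: [0.5662, 0.0159, 0.0399]
eef_rot: [-0.706, -0.033, 0.033, 0.707]
ft_force: [-1.5, 5.4, 1.7]
width: 0.0005
```

jog_arm(commands=[{"translation":[0.1,-1,0],"twist":0},{"translation":[0.1,-1,0],"twist":0},{"translation":[0,0,0],"twist":0}])

```text
time: 21.25
ee_pos: [0.5662, 0.0157, 0.0399]
eef_rot: [-0.705, -0.033, 0.034, 0.708]
ft_force: [-2.0, 10.1, 2.1]
width: 0.0006
```

jog_arm(commands=[{"translation":[0,10,0],"twist":0},{"translation":[-1,15,20],"twist":0},{"translation":[0,0,40],"twist":0},{"translation":[0,0,45],"twist":0},{"translation":[0,0,45],"twist":0},{"translation":[0,0,45],"twist":0},{"translation":[0,0,45],"twist":0},{"translation":[0,0,20],"twist":0},{"translation":[-10,-20,0],"twist":0},{"translation":[-15,-40,0],"twist":0},{"translation":[-15,-40,0],"twist":0},{"translation":[-15,-40,0],"twist":0},{"translation":[-5,-22,-5],"twist":0},{"translation":[0,0,-8],"twist":0},{"translation":[0,0,0],"twist":0}])

```text
time: 22.75
ee_pos: [0.5045, -0.125, 0.2852]
eef_rot: [-0.706, -0.032, 0.033, 0.706]
ft_force: [0.9, 0.3, -1.1]
width: 0.0004
```

```bash
python3 -c "
from h import *
s=tool();p=(.598,-.1125,.092);dx,dy=s['ee_pos'][:2]-p[:2];c,q=np.cos(.092),np.sin(.092);print('press xy',c*dx+q*dy,-q*dx+c*dy)
snap('scene','sc14');snap('side','si14');crop('sc14',210,100,410,290,4,'s14');crop('si14',280,150,410,270,6,'d14')"
```

```text
t 22.75 tcp [ 504.5 -125.   285.2] jaw [ 0.996  0.091 -0.002] app [-0.002  0.    -1.   ] z [-0.091  0.996  0.   ] jawang 0.0916 F [ 0.9  0.3 -1.1] w 0.4 q [-0.52  0.06  0.71  1.67 -0.04  1.43  0.29]
press xy -0.0942977906256438 -0.003855142603219161
```

View pics/s14.png

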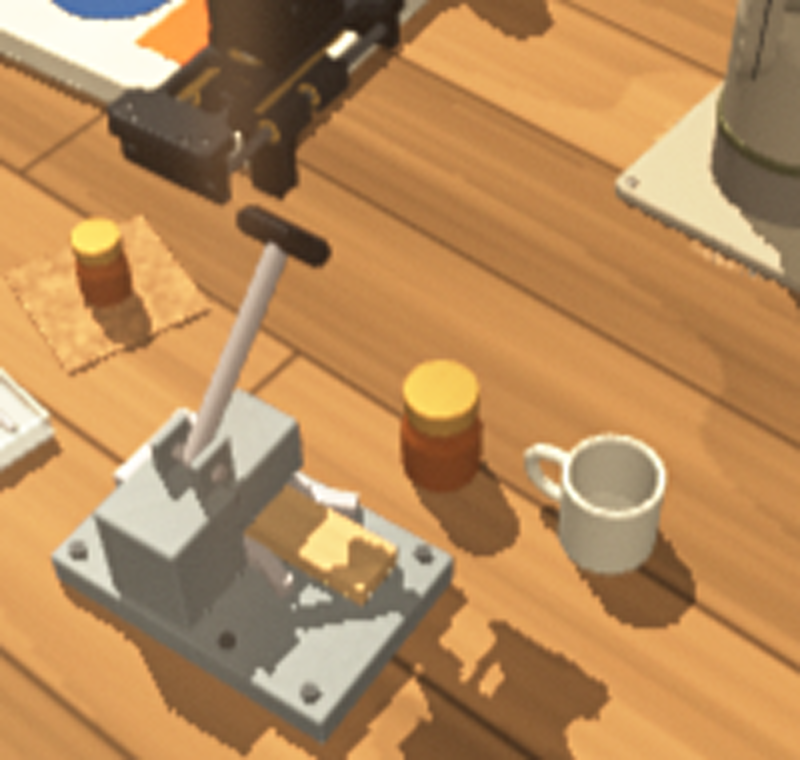

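View pics/d14.png

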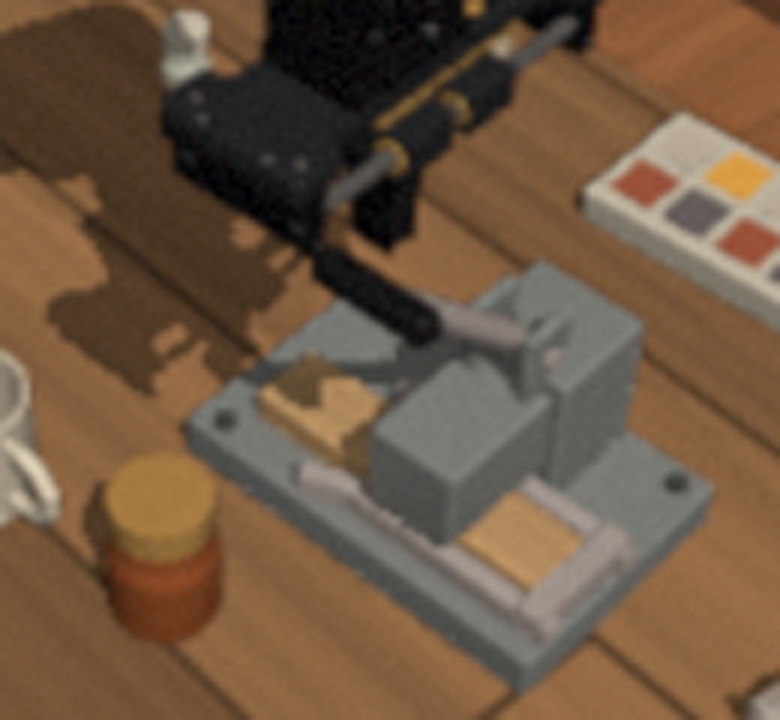

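jog_arm(commands=[{"translation":[0,2,-15],"twist":0},{"translation":[0,2,-11],"twist":0},{"translation":[0,0,-3],"twist":0},{"translation":[0,0,-3],"twist":0},{"translation":[0,0,0],"twist":0}])

```text
time: 23.35
ee_pos: [0.5056, -0.12, 0.2555]
eef_rot: [-0.706, -0.033, 0.033, 0.707]
ft_force: [-2.0, 1.0, 2.9]
width: 0.0007
```

jog_arm(commands=[{"translation":[-7,0,-9],"twist":0},{"translation":[-9,-1,-10],"twist":0},{"translation":[-7,-1,-12],"twist":0},{"translation":[-7,0,-12],"twist":0},{"translation":[0,0,0],"twist":0}])

```text
time: 23.85
ee_pos: [0.4739, -0.1233, 0.2116]
eef_rot: [-0.706, -0.032, 0.033, 0.707]
ft_force: [-8.8, -1.4, 11.4]
width: 0.0007
```

```bash
python3 -c "
from h import *
s=tool();p=(.598,-.1125,.092);dx,dy=s['ee_pos'][:2]-p[:2];c,q=np.cos(.092),np.sin(.092);print('press xy',c*dx+q*dy,-q*dx+c*dy)
snap('side','si15');snap('scene','sc15');crop('sc15',210,100,410,290,4,'s15')"
```

```text
t 23.85 tcp [ 473.9 -123.3  211.6] jaw [ 0.996  0.092 -0.002] app [-0.002  0.    -1.   ] z [-0.092  0.996  0.001] jawang 0.092 F [-8.8 -1.4 11.4] w 0.7 q [-0.52  0.02  0.7   1.85 -0.01  1.28  0.28]
press xy -0.1245975300663332 0.0006471203659521654
```

View pics/s15.png

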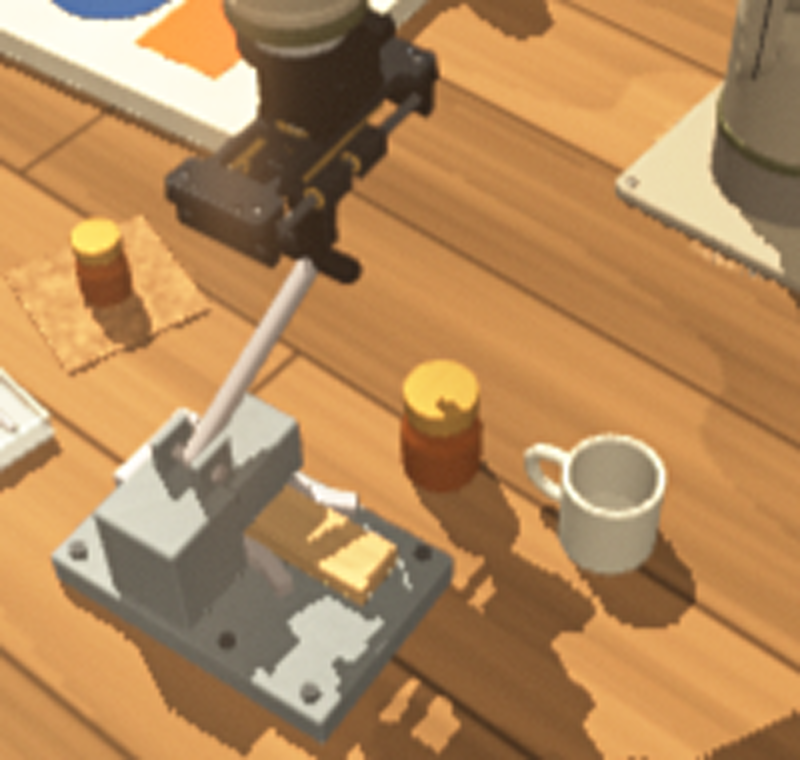

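jog_arm(commands=[{"translation":[-5,0,-12],"twist":0},{"translation":[-4,-1,-14],"twist":0},{"translation":[-3,0,-13],"twist":0},{"translation":[-2,0,-13],"twist":0},{"translation":[-1,0,-8],"twist":0},{"translation":[0,0,0],"twist":0}])

```text
time: 24.55
ee_pos: [0.4596, -0.1244, 0.1517]
eef_rot: [0.707, 0.032, -0.033, -0.706]
ft_force: [-8.0, -1.7, 9.6]
width: 0.0005
```

jog_arm(commands=[{"translation":[0,0,-2],"twist":0},{"translation":[0,0,-2],"twist":0},{"translation":[0,0,0],"twist":0}])

```text
time: 24.85
ee_pos: [0.46, -0.1243, 0.1484]
eef_rot: [0.706, 0.032, -0.033, -0.706]
ft_force: [-7.5, -0.8, 9.0]
width: 0.0004
```

jog_arm(commands=[{"translation":[0,0,-2],"twist":0},{"translation":[0,0,-2],"twist":0},{"translation":[0,0,0],"twist":0}])

```text
time: 25.15
ee_pos: [0.4602, -0.1243, 0.1465]
eef_rot: [-0.706, -0.032, 0.033, 0.707]
ft_force: [-18.5, 0.8, 37.6]
width: 0.0005
```

```bash
python3 -c "
from h import *
s=tool();p=(.598,-.1125,.092);dx,dy=s['ee_pos'][:2]-p[:2];c,q=np.cos(.092),np.sin(.092);print('press xy',c*dx+q*dy,-q*dx+c*dy)
snap('side','si16');snap('scene','sc16');crop('sc16',210,100,410,290,4,'s16')"
```

```text
t 25.15 tcp [ 460.2 -124.3  146.5] jaw [ 0.996  0.092 -0.001] app [-0.001  0.001 -1.   ] z [-0.092  0.996  0.001] jawang 0.0921 F [-18.5   0.8  37.6] w 0.5 q [-0.51  0.05  0.71  1.97 -0.04  1.13  0.31]
press xy -0.13830899699185145 0.0008806227671609608
```

View pics/s16.png

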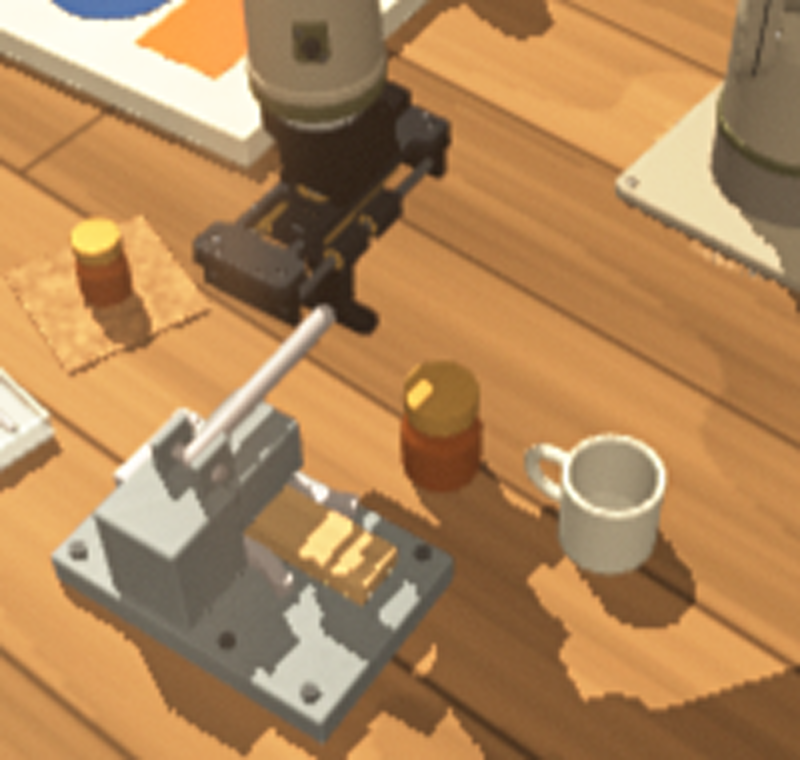

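jog_arm(commands=[{"translation":[0,0,8],"twist":0},{"translation":[1,0,8],"twist":0},{"translation":[2,0,13],"twist":0},{"translation":[3,0,13],"twist":0},{"translation":[4,1,14],"twist":0},{"translation":[5,0,13],"twist":0},{"translation":[7,0,12],"twist":0},{"translation":[7,1,12],"twist":0},{"translation":[9,1,10],"twist":0},{"translation":[7,0,12],"twist":0},{"translation":[0,0,20],"twist":0},{"translation":[0,0,40],"twist":0},{"translation":[0,0,30],"twist":0},{"translation":[0,20,0],"twist":0},{"translation":[0,40,0],"twist":0},{"translation":[0,40,0],"twist":0},{"translation":[0,40,0],"twist":0},{"translation":[0,20,0],"twist":0},{"translation":[0,0,0],"twist":0}])

```text
time: 27.15
ee_pos: [0.5052, 0.043, 0.3485]
eef_rot: [0.706, 0.034, -0.035, -0.706]
ft_force: [0.4, -1.0, -0.1]
width: 0.0008
```

```bash
python3 -c "
from h import *
s=tool();snap('scene','sc17');snap('side','si17');crop('sc17',210,100,410,290,4,'s17');crop('si17',290,170,410,350,4,'d17')"
```

```text
t 27.15 tcp [505.2  43.  348.5] jaw [ 0.995  0.099 -0.002] app [-0.002 -0.    -1.   ] z [-0.099  0.995  0.   ] jawang 0.0987 F [ 0.4 -1.  -0.1] w 0.8 q [-0.71  0.01  0.54  1.57 -0.01  1.56 -0.06]
```

View pics/s17.png

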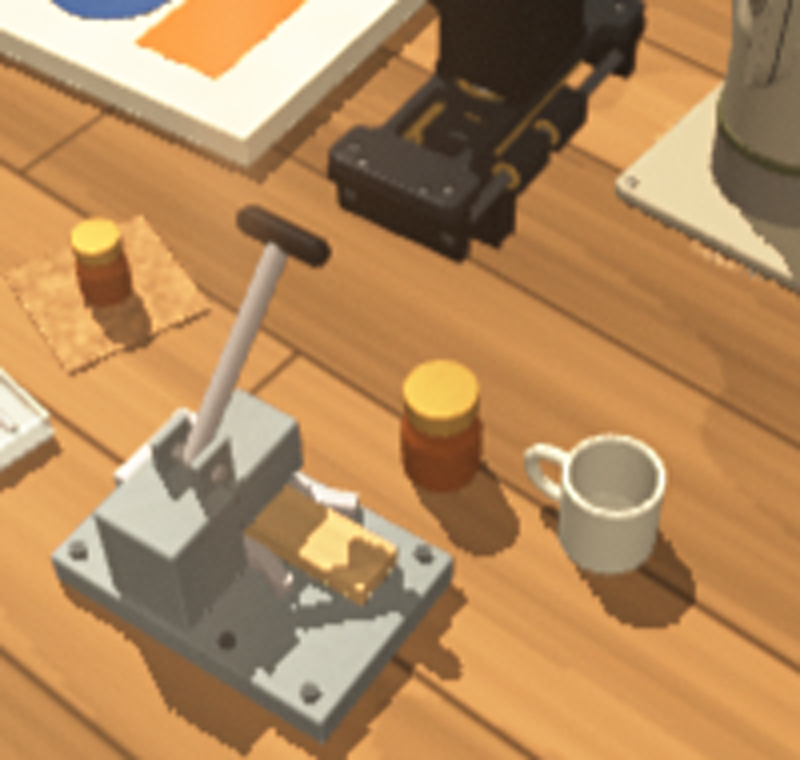

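View pics/d17.png

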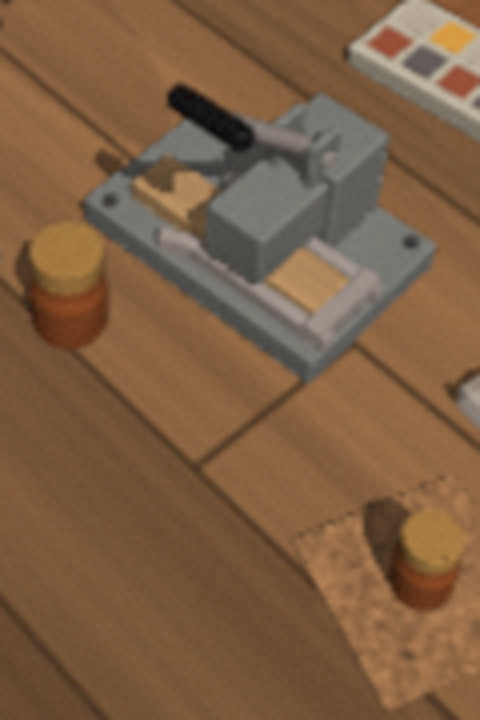

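View pics/sc17.png

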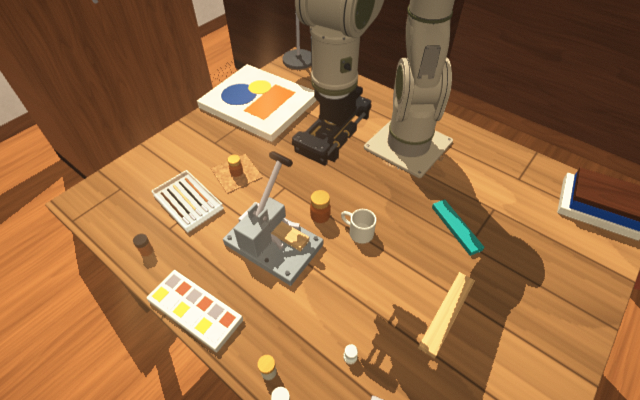

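The final pictures show the jar upright on the mat, the bar home against the stop and the lever back up. The other objects stand where they started and nothing touches the robot.

```bash
python3 -c "
from h import *
print(close_job())"
```

```text
the job is handed in; nothing more can be done
None
```

The job is done in the order asked and handed in at about 27 s of the 72 s allowed.

- **Jar:** I gripped the small amber jar at the in-feed and lowered it onto the cork mat until the force showed contact, then released it. The last pictures show it upright near the mat's centre.
- **Bar:** I slid the short bar into the channel under the head until it met the stop at about 9 N. I then released it and pushed its end with closed fingers. It did not move at about 10 N, and its end was where it should be when home. In the pictures it lies flat against the stop.
- **Lever:** I pushed the handle along its arc to the stop. The vertical force jumped from about 9 to 38 N while the handle was at its fully-down position. I followed it back up, and it is at rest in the up position.
- **Other things:** The long bar, mug, big jar, turquoise bar and brush tray look the same as in the first pictures. I took the small dark-capped pot to be the paint pot; it and the other small pots also look unmoved.

**Disagreements:** My position readings from the side camera differed from the scene camera by up to 8–10 mm. The wrist camera agreed with the scene camera, so I used those two. The press bed's corners also fitted its given outline only to about 2 pixels. Neither affected the fit of the bar.

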